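# Clear the bottles, load the cartridge, put the bottles back

## Robot

A 6-joint arm with a two-finger parallel gripper is mounted at the origin on the work surface. World frame = base frame: x ahead of the robot, y to its left, z up, the work surface at z = 0. Lengths are in mm, angles in rad, forces in N, time in s.
With the tool pointing down it reaches from about 375 to 925 mm from the base axis. Payload 5.7 kg.
Tool frame: the origin (TCP) lies at the very end of the fingers, on their centre line; the grasp point (between the pads) lies 19 mm behind it; z points along the fingers, y is the direction in which the jaws open and shut (so a half turn about z gives the same grasp; the last joint's range is limited). The gripper opens to 85 mm and grips with 20 to 120 N. Pads are 22 mm wide; open, the fingers measure 114 mm over their backs; the gripper's body (76 mm by 85 mm) begins 54 mm behind the grasp point. The pads swing forward as they close: fully open they stand 13 mm farther back than shut.
Start: joints at [1.007, 0.359, 1.51, -0, 1.272, -0.115], TCP at [260.319, 540.553, 231.267] pointing down, gripper open.
Joint ranges: [-2.97, 2.97], [-1.01, 2.36], [0.21, 2.38], [-0.96, 4.11], [0.2, 2.71], [-2.98, 2.98]. Speed limits (rad/s): [2.39, 2.39, 3.14, 3.14, 3.14, 3.14].

## Interface

Orientations are given as a unit quaternion [w, x, y, z].
In Python, from rig import get_obs, snapshot, hand_in, find_in, silhouettes, mark_of gives the robot as it stands. The module is installed in compiled form; this text tells all that it offers.
- The arm moves only by the tool servo_tool, never from a script. Its argument "rows" is a list of rows, each a list of 4 numbers: the shift along the tool's x, y, z in cm, then the turn about the tool's z in rad. In form: [[dx, dy, dz, twist], ...]. A call has 1 to 12 rows; each row is the pose to reach, as a shift and turn from the pose measured when the call began, along the tool's axes at that moment; what a row does not reach only later rows make up. A row lasts 1/8 s, in which the tool goes at most 62.5 mm and 10.7 degrees, less where a joint would pass 70% of its speed; a pose out of reach is approached as far as the arm can. A call with a gripper value outside its range is refused whole. "claw" is the closure, from 0 (fully open) to 1 (shut), set as the call begins (left out, the last holds). The fingers move at their own pace and stop on an object; the grip force is fixed at half the most. Time passes only in rows, so rows that repeat a pose let the fingers close. It gives the time, the measured TCP pose, the force and the opening at its end, in the units of the state.
- get_obs(): the state, without advancing time (a new reading comes with each control period).
- snapshot(name): name is "side" or "top"; returns a dict with "color" (400x640x3 uint8, blue, green, red), "range_z" (400x640 float32, mm along the optical axis (not along the pixel's ray), 0 where there is no reading), "K" (3x3 intrinsics, pixels), "k1" (the pictures are not rectified: a ray, as slopes to the right and down, at radius r is drawn at 1 + k1 r^2 times it, then the intrinsics apply), "R" (3x3) and "t" (3): a world point X has camera coordinates R X + t. Camera axes: x right, y down, z forward; pixel columns grow to the right and rows downward; lengths in mm; the calibration is good to about 2 mm. A picture is of the moment at which its call begins.
- hand_in(): hands the job in, once; it reports no verdict.
Trained networks look in the newest picture that a camera, given by its name, has taken for a name from the list of things; names that differ only in an ending like _2 or _b are one class to them, and where a whole thing is asked for, a point or a joint stands for the part that bears it (a point fixed in the world has none). Each returns a list of dicts, best first, with "p" (0 to 1); they miss things now and then, are a little off and sometimes report something else, mostly with a low value. They report only what shows in the picture. A call takes as long as a camera call.
- find_in(thing, camera): "at" ([x, y, z] in mm, in world coordinates, good to about 4 mm: the middle of the surface that is visible of it).
- silhouettes(thing, camera): "mask" (400x640 bool, what is visible of it).
- mark_of(thing, camera): "at" ([x, y, z] in mm, in world coordinates, good to about 4 mm: a listed point, or the origin of a listed thing).
The state is a dict: "time_s": time; "q": joint angles; "joint_vel": joint speeds; "joint_efforts": joint torques, N m; "tcp_pos": TCP position; "eef_rot": TCP orientation; "contact_force": force on the tool from outside, world axes, zero at the start; "wrist_torque": the same for the moment, N m; "opening": finger opening in mm.
Only numpy, scipy, OpenCV 4.12 (cv2) and the standard library are available. Lean on these libraries where they do the work, as an engineer would, in place of code of your own. Each camera call takes 0.05 s, during which the arm holds its last target.

## Task

The green flow-cell cartridge is hemmed in by three reagent bottles: first stand all three bottles upright in the dark steel side tray without shifting the cartridge, then lay the cartridge flat in the white nest of the black loading dock, between its orange corner stops, and only then put each bottle back upright on the rack disc of its own colour. Set everything down rather than dropping it, keep the bottles and the cartridge from tipping over, and leave the amber vial where it stands.

Things in the scene. Friction and masses are not known exactly. Their poses are not given: they have to be found in the camera images.
- bottle_red: white reagent bottle, upright, 36 mm in diameter up to 66 mm, red screw cap (31 mm wide) on top and red band below, 95 mm tall, 110 g; origin at the centre of its underside, z up. It starts on the red disc
- bottle_yellow: white reagent bottle, upright, 36 mm in diameter up to 66 mm, yellow screw cap (31 mm wide) on top and yellow band below, 95 mm tall, 110 g; origin at the centre of its underside, z up. It starts on the yellow disc
- bottle_blue: white reagent bottle, upright, 36 mm in diameter up to 66 mm, blue screw cap (31 mm wide) on top and blue band below, 95 mm tall, 110 g; origin at the centre of its underside, z up. It starts on the blue disc
- disc_red: flat red disc fixed on the grey rack, 52 mm in diameter, 2 mm thick; origin at the centre of its underside, its top is 2 mm above. It marks the place of the red bottle. x, y axes along the rack's sides
- disc_yellow: flat yellow disc fixed on the grey rack, 52 mm in diameter, 2 mm thick; origin at the centre of its underside, its top is 2 mm above. It marks the place of the yellow bottle. x, y axes along the rack's sides
- disc_blue: flat blue disc fixed on the grey rack, 52 mm in diameter, 2 mm thick; origin at the centre of its underside, its top is 2 mm above. It marks the place of the blue bottle. x, y axes along the rack's sides
- cartridge: green flow-cell cartridge, glass window and two white stripes on top, flat: 30 mm (its x) by 84 mm (y), 28 mm tall, 80 g; origin at the centre of its underside. Starts mid-rack, axes along the rack's sides, underside level with the discs' tops. Bottles stand 42 mm off its centre line, one at +x, two at -x (56 mm apart), 9 mm from its sides. Two rack edges have a lip 14 mm above the bench
- dock_nest (a point): centre of the floor of the white nest on the black loading dock, 14 mm above the bench. The cartridge lies with its long side along this y, either end first. Four orange corner stops, 8 mm above the floor, leave 96 (y) by 42 mm (x); the middle 60 mm of each long side is open for fingers. A slanted display, up to 40 mm above the bench, begins 55 mm from here at +x
- tray: shallow open dark steel tray, the side area: 100 mm (x) by 210 mm (y) outside, walls 4 mm thick and 12 mm tall; origin at the centre of its underside; its inner floor is 4 mm higher and empty at the start
- vial: small amber glass vial with black cap, 22 mm in diameter, 42 mm tall, 30 g, standing on a corner of the rack; origin at the centre of its underside. It is to be left alone

How it is judged (in metres and radians):
On the way, in this order (a step that is already met when the one before it is completed fails the run):
1. all three bottles stand released in the tray, the cartridge still in its place (x of bottle_red in the frame of tray between -0.046 and 0.046 m and y of bottle_red in the frame of tray between -0.101 and 0.101 m and z of each of bottle_red, bottle_yellow, bottle_blue in the frame of tray below 0.009 m and angle between each of bottle_red, bottle_yellow, bottle_blue's own z axis and vertical below 0.1 rad and linear speed of each of bottle_red, bottle_yellow, bottle_blue below 0.02 m/s and contact force between each of bottle_red, bottle_yellow, bottle_blue and the fingers below 0.2 N and x of bottle_yellow in the frame of tray between -0.046 and 0.046 m and y of bottle_yellow in the frame of tray between -0.101 and 0.101 m and x of bottle_blue in the frame of tray between -0.046 and 0.046 m and y of bottle_blue in the frame of tray between -0.101 and 0.101 m and distance of cartridge from where it was at the start of the episode below 0.015 m), for 0.2 s.
2. the cartridge lies released in the dock's nest while the bottles still stand in the tray (horizontal distance between cartridge and dock_nest below 0.01 m and z of cartridge in the frame of dock_nest below 0.004 m and angle between cartridge's own z axis and vertical below 0.08 rad and angle between the y axis of cartridge and the y axis of dock_nest, either way round below 0.2 rad and linear speed of each of cartridge, bottle_red, bottle_yellow, bottle_blue below 0.02 m/s and contact force between each of cartridge, bottle_red, bottle_yellow, bottle_blue and the fingers below 0.2 N and x of bottle_red in the frame of tray between -0.046 and 0.046 m and y of bottle_red in the frame of tray between -0.101 and 0.101 m and z of each of bottle_red, bottle_yellow, bottle_blue in the frame of tray below 0.009 m and angle between each of bottle_red, bottle_yellow, bottle_blue's own z axis and vertical below 0.1 rad and x of bottle_yellow in the frame of tray between -0.046 and 0.046 m and y of bottle_yellow in the frame of tray between -0.101 and 0.101 m and x of bottle_blue in the frame of tray between -0.046 and 0.046 m and y of bottle_blue in the frame of tray between -0.101 and 0.101 m), for 0.2 s.
At the end, for the whole second after the job is handed in: The cartridge lies flat in the dock's nest (centre within 10 mm, long side within 0.2 rad, bottom within 4 mm of the nest floor); each bottle stands upright on the disc of its colour (within 12 mm of its centre); the vial is within 20 mm of its start and upright; all released and at rest (horizontal distance between cartridge and dock_nest below 0.01 m and z of cartridge in the frame of dock_nest below 0.004 m and angle between cartridge's own z axis and vertical below 0.08 rad and angle between the y axis of cartridge and the y axis of dock_nest, either way round below 0.2 rad and linear speed of each of cartridge, bottle_red, bottle_yellow, bottle_blue below 0.02 m/s and contact force between each of cartridge, bottle_red, bottle_yellow, bottle_blue and the fingers below 0.2 N and horizontal distance between bottle_red and disc_red below 0.012 m and z of bottle_red in the frame of disc_red between -0.001 and 0.006 m and angle between each of bottle_red, bottle_yellow, bottle_blue's own z axis and vertical below 0.1 rad and horizontal distance between bottle_yellow and disc_yellow below 0.012 m and z of bottle_yellow in the frame of disc_yellow between -0.001 and 0.006 m and horizontal distance between bottle_blue and disc_blue below 0.012 m and z of bottle_blue in the frame of disc_blue between -0.001 and 0.006 m and distance of vial from where it was at the start of the episode below 0.02 m and angle between vial's own z axis and vertical below 0.2 rad); the robot touches nothing.
It fails at once if a bottle or the cartridge is tipped over (0.6 rad) (angle between any of bottle_red, bottle_yellow, bottle_blue, cartridge's own z axis and vertical above 0.6 rad).
It fails at once if a bottle or the cartridge is dropped (falls free faster than 0.8 m/s, about 33 mm) ((linear speed of bottle_red above 0.8 m/s and contact force between bottle_red and the fingers below 0.05 N) or (linear speed of bottle_yellow above 0.8 m/s and contact force between bottle_yellow and the fingers below 0.05 N) or (linear speed of bottle_blue above 0.8 m/s and contact force between bottle_blue and the fingers below 0.05 N) or (linear speed of cartridge above 0.8 m/s and contact force between cartridge and the fingers below 0.05 N)).
It fails at once if the vial is knocked over or carried off (angle between vial's own z axis and vertical above 0.6 rad or distance of vial from where it was at the start of the episode above 0.04 m).
It also fails if it takes over 144 s, if anything falls off the work surface, if the arm or the gripper's body presses on something with over 40 N, if the wrist force passes 120 N, or if a joint passes its speed limit or range.

## Working session

There is one attempt and no reset: what is moved stays moved. The work goes in short steps, Python scripts to look and compute and a tool call to move; the robot and the scene stay as the last step left them, time stands still between calls to the robot, and variables do not carry over. Pictures are saved under pics/ and viewed, and the job is handed in when it is done.

Besides the shell and the picture viewer there is one more tool, called after "Call:" as a command line: name --pt "numbers of a row" for each row, then --argument value for the rest. servo_tool: Moves the arm, as the interface text tells. Its arguments: {"type":"object","properties":{"rows":{"type":"array","items":{"type":"array","items":{"type":"number"}}},"claw":{"type":"number"}},"required":["rows"]}

```bash
mkdir -p pics; python3 - <<'E'
from rig import *
import cv2
o=get_obs();print(o)
for n in("top","side"):
    s=snapshot(n);cv2.imwrite(f"pics/{n}0.png",s["color"]);print(n,s["K"],s["k1"],s["R"],s["t"])
    for th in["bottle_red","bottle_yellow","bottle_blue","disc_red","disc_yellow","disc_blue","cartridge","dock_nest","tray","vial"]:
        print(th,[(r["p"],r["at"]) for r in mark_of(th,n)][:2])
E
```

```text
{'time_s': 0.0, 'q': array([ 1.00690113e+00,  3.59484483e-01,  1.51145414e+00, -2.66223471e-06,
        1.27249140e+00, -1.15104803e-01]), 'joint_vel': array([ 0.00100082, -0.00160672,  0.00124866,  0.00128789, -0.00040113,
        0.00182094]), 'joint_efforts': array([ 1.64430840e-03, -5.27602315e+01, -2.78616732e+01,  2.43990326e-05,
        1.29740607e-02,  3.09433904e-05]), 'tcp_pos': array([259.96569127, 539.99301833, 230.4575409 ]), 'eef_rot': array([-3.04737394e-04,  2.22516284e-01,  9.74928541e-01, -8.66671967e-04]), 'contact_force': array([-0.68358129, -0.5583176 ,  0.64798775]), 'wrist_torque': array([-0.04131518, -0.03647412, -0.00358408]), 'opening': 85.60749360166535}
top [[377.81659956   0.         320.81428364]
 [  0.         377.81659956 202.85323971]
 [  0.           0.           1.        ]] 0.012135703581195294 [[-0.01767634 -0.99983109 -0.00503457]
 [-0.98872852  0.01822835 -0.14860567]
 [ 0.14867234  0.00235102 -0.98888372]] [ 17.82142256 528.14958226 788.78452552]
bottle_red [(0.74, [510.8, -5.5, 6.6])]
bottle_yellow [(0.54, [591.6, -38.0, 9.1]), (0.43, [546.7, 
[... 401 characters left out ...]
72]
 [  0.         491.37589736 209.14566142]
 [  0.           0.           1.        ]] -0.001712771796260327 [[ 0.9255244  -0.37858655 -0.00876384]
 [-0.23832037 -0.56432091 -0.79040832]
 [ 0.29429235  0.73363079 -0.61251765]] [-476.06953506  157.90491111 1050.88313403]
bottle_red [(0.88, [507.1, 1.2, 11.4])]
bottle_yellow [(0.97, [590.9, -39.6, 13.2])]
bottle_blue [(0.87, [502.9, -54.3, 6.8])]
disc_red [(0.62, [512.5, 2.9, 9.4])]
disc_yellow [(0.58, [505.6, -54.1, 6.1]), (0.41, [590.4, -41.2, 11.3])]
disc_blue [(0.41, [505.5, -57.2, 6.0])]
cartridge [(0.73, [546.5, -35.2, 8.0])]
dock_nest [(0.55, [522.8, 282.3, 14.4])]
tray [(0.59, [494.5, -294.9, -1.7])]
vial [(0.39, [600.9, 24.4, 6.3])]
```

View pics/top0.png

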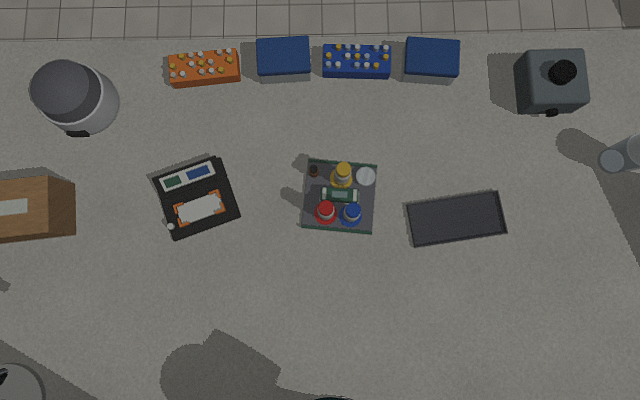

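View pics/side0.png

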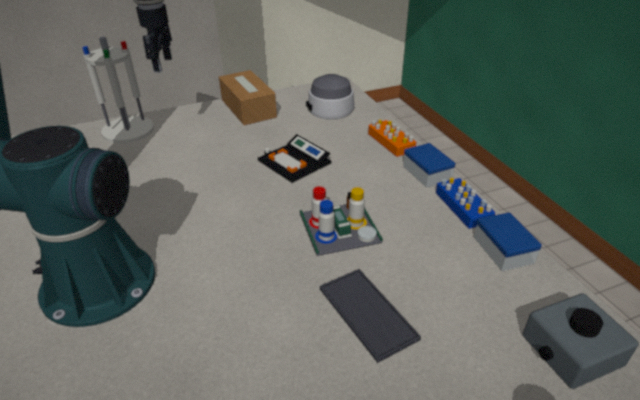

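The top view shows the rack near (340,197), with red at (325,210), blue at (352,212), yellow at (343,172) and the vial at (314,170). The dock is near (198,200) and the tray near (456,218). Next I'll measure these precisely with range data.

```bash
cat > h.py <<'E'
import numpy as np, cv2
from rig import *
def cloud(s):
    K=s["K"];D=np.array([s["k1"],0,0,0,0.])
    v,u=np.mgrid[0:400,0:640]
    p=cv2.undistortPoints(np.stack([u,v],-1).reshape(-1,1,2).astype(float),K,D).reshape(400,640,2)
    z=s["range_z"].astype(float)
    C=np.dstack([p[...,0]*z,p[...,1]*z,z])
    W=(C-s["t"])@s["R"]; W[z<=0]=np.nan
    return W
def proj(s,P):
    D=np.array([s["k1"],0,0,0,0.])
    return cv2.projectPoints(np.atleast_2d(np.asarray(P,float)),cv2.Rodrigues(s["R"])[0],s["t"],s["K"],D)[0].reshape(-1,2)
def rays(s,uv):
    D=np.array([s["k1"],0,0,0,0.])
    p=cv2.undistortPoints(np.asarray(uv,float).reshape(-1,1,2),s["K"],D).reshape(-1,2)
    d=np.c_[p,np.ones(len(p))]@s["R"]; c=-s["R"].T@s["t"]
    return c,d
def at_z(s,uv,z):
    c,d=rays(s,uv); return c+d*((z-c[2])/d[:,2])[:,None]
E
cat > m.py <<'E'
from h import *
np.set_printoptions(precision=1,suppress=True)
s=snapshot("top");W=cloud(s)
hsv=cv2.cvtColor(s["color"],cv2.COLOR_BGR2HSV)
x,y,z=W[...,0],W[...,1],W[...,2]
b=s["color"].astype(int)
print("bench z",np.nanmedian(z[300:330,450:520]),"tray floor",np.nanmedian(z[205:230,430:480]))
for t in("tray","dock_nest","cartridge"):
    m=silhouettes(t,"top")
    print(t,[(q["p"],q["mask"].sum()) for q in m][:3])
    if not m: continue
    m=m[0]["mask"]
    zz=z[m];print(" z pct",np.nanpercentile(zz,[2,10,25,50,75,90,98]))
    (r)=cv2.minAreaRect(np.argwhere(m)[:,::-1].astype(np.float32));
    zt={"tray":12,"dock_nest":14,"cartridge":36}[t]
    bx=at_z(s,cv2.boxPoints(r),zt);print(" box",bx[:,:2].tolist(),"ctr",bx.mean(0)[:2]," sides",np.linalg.norm(np.diff(bx,axis=0),axis=1))
# caps
reg=(z>70)&(x>450)&(x<650)&(y>-120)&(y<80)
n,l,st,c=cv2.connectedComponentsWithStats(reg.astype(np.uint8))
for i in range(1,n):
    if st[i,4]<20: continue
    k=l==i; print("tall",st[i,4],c[i],b[k].mean(0),"z",np.nanpercentile(z[k],[50,90]))
    kk=k&(z>np.nanpercentile(z[k],90)-6); print("  top ctr",W[kk].mean(0),kk.sum())
E
python3 m.py
python3 - <<'E'
from h import *
s=snapshot("top");c=s["color"]
cv2.imwrite("pics/rk.png",cv2.resize(c[145:245,290:390],(600,600),interpolation=cv2.INTER_CUBIC))
cv2.imwrite("pics/dk.png",cv2.resize(c[145:245,145:245],(600,600),interpolation=cv2.INTER_CUBIC))
E
```

```text
bench z 0.42237556126597237 tray floor 4.505328933145113
tray [(0.98, np.int64(4223))]
 z pct [ 1.4  2.7  3.7  4.8  6.1 10.2 13.7]
 box [[527.5454948463405, -181.8514907584132], [558.8509760218124, -398.173503378083], [456.86568817816806, -405.3194601140252], [426.3921544821303, -192.84970337715274]] ctr [ 492.4 -294.5]  sides [218.6 102.2 214.6]
dock_nest [(0.75, np.int64(4809))]
 z pct [ 4.8 10.3 11.6 13.5 22.1 32.2 36.4]
 box [[601.4314236627953, 396.2956267091119], [655.1346238833659, 239.84863050449584], [502.6528341088223, 185.6357853491421], [451.81667168415476, 338.65422232243407]] ctr [552.8 290.1]  sides [165.4 161.8 161.2]
cartridge [(0.85, np.int64(557))]
 z pct [10.6 34.8 36.7 38.  39.1 40.1 41.7]
 box [[535.5913327909398, 12.26481788362928], [570.1173796274174, 8.081760363078589], [559.5984249215146, -75.2637589581674], [525.2120432977637, -70.58372000397188]] ctr [547.6 -31.4]  sides [34.8 84.  34.7]
tall 255 [342.4 170.3] [ 57.3 105.  119.7] z [104.3 106.7]
  top ctr [589.6 -38.4 105.1] 177
tall 237 [325.1 208.5] [ 48.2  50.8 116.6] z [104.6 106.6]
  top ctr [510.   -0.5 105.1] 180
tall 245 [351.9 210.5] [102.5  65.5  48.8] z [104.6 106.5]
  top ctr [504.8 -55.7 105.1] 183
```

View pics/rk.png

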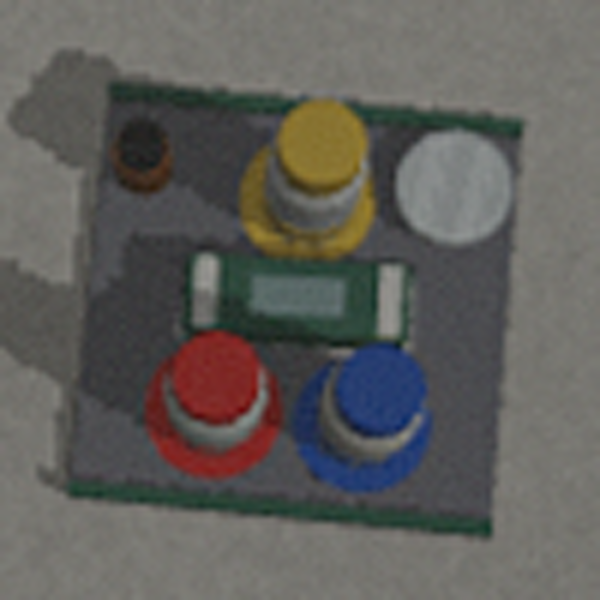

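View pics/dk.png

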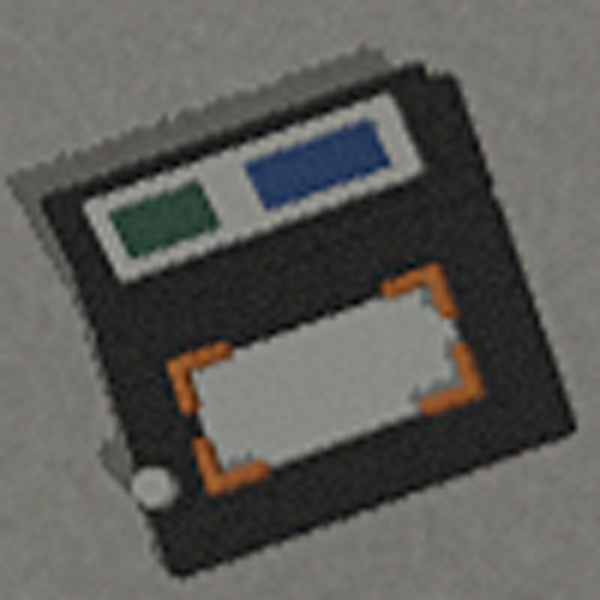

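Disc tops are at z ≈ 10 mm, and the rack yaw is about -6.5°. Next: refine the nest, the cartridge and the white round object.

```bash
cat > m2.py <<'E'
from h import *
np.set_printoptions(precision=1,suppress=True)
def ang(bx):
    e=max([bx[1]-bx[0],bx[2]-bx[1]],key=np.linalg.norm)[:2]
    if e[1]<0:e=-e
    return np.degrees(np.arctan2(-e[0],e[1]))
for n in("top","side"):
    s=snapshot(n);W=cloud(s);hsv=cv2.cvtColor(s["color"],cv2.COLOR_BGR2HSV)
    x,y,z=np.moveaxis(W,-1,0)
    H,S,V=[hsv[...,i].astype(int) for i in range(3)]
    near=(np.hypot(x-522,y-281)<75)
    org=near&(H<18)&(S>120)&(V>80)
    P=at_z(s,np.argwhere(org)[:,::-1],20); 
    r=cv2.minAreaRect(P[:,:2].astype(np.float32));bx=cv2.boxPoints(r);print(n,"orange",org.sum(),r,ang(bx))
    wh=near&(S<50)&(V>120)&(z<20)
    nl,l,st,c=cv2.connectedComponentsWithStats(wh.astype(np.uint8));i=1+np.argmax(st[1:,4])
    P=at_z(s,np.argwhere(l==i)[:,::-1],14);r=cv2.minAreaRect(P[:,:2].astype(np.float32));bx=cv2.boxPoints(r);print(n,"white",st[i,4],r,ang(bx),P.mean(0))
    m=silhouettes("cartridge",n)[0]["mask"]&(z>33)
    P=at_z(s,np.argwhere(m)[:,::-1],38);r=cv2.minAreaRect(P[:,:2].astype(np.float32));bx=cv2.boxPoints(r);print(n,"cart",r,ang(bx))
    for t in("bottle_red","bottle_yellow","bottle_blue"):
        q=silhouettes(t,n)
        for qq in q[:1]:
            m=qq["mask"]&(z>92);P=W[m&(z>98)];print(t,qq["p"],np.nanmedian(P,0),np.nanpercentile(P[:,:2],[2,98],axis=0).mean(0))
    vi=(np.hypot(x-600,y+78)<40)
    print("white thing z",np.nanpercentile(z[vi],[50,90,98]), "vial",[q["at"] for q in find_in("vial",n)])
E
python3 m2.py
```

```text
top orange 195 ((525.4263916015625, 282.3018798828125), (54.095943450927734, 107.68452453613281), 19.466169357299805) 19.466135
top white 763 ((526.0836181640625, 282.3512878417969), (45.282501220703125, 97.7768325805664), 19.52821922302246) 19.52822 [526.  284.6  14. ]
top cart ((547.7305297851562, -30.880687713623047), (81.84613037109375, 30.32518768310547), 85.86048126220703) -4.1395087
bottle_red 0.73 [nan nan nan] nan
bottle_blue 0.64 [504.7 -56.  105.1] [504.1 -55.4]
white thing z [ 15.6  78.4 106.1] vial [[595.9, 24.5, 53.1], [581.5, -24.9, 8.7]]
side orange 158 ((524.9505004882812, 279.4034729003906), (64.97737121582031, 121.2900161743164), 19.523778915405273) 19.523792
side white 228 ((524.7771606445312, 283.94927978515625), (45.77137756347656, 95.19577026367188), 20.28465461730957) 20.284662 [525.1 287.2  14. ]
side cart ((542.9185791015625, -37.20290756225586), (88.5654067993164, 35.71759033203125), 82.96383666992188) -7.0361557
bottle_red 0.87 [507.2  -5.  103.2] [508.2  -4.2]
bottle_yellow 0.89 [587.9 -43.9 103.9] [588.3 -41.9]
white thing z [ 21.   88.  104.3] vial [[591.8, 21.4, 34.9]]
  return np.nanmean(a, axis, out=out, keepdims=keepdims)
  return np.nanmean(a, axis, out=out, keepdims=keepdims)
```

```bash
cat > go.py <<'E'
import sys; from h import *
from scipy.spatial.transform import Rotation as Ro
o=get_obs();q=o["eef_rot"];R=Ro.from_quat([q[1],q[2],q[3],q[0]]).as_matrix();p=o["tcp_pos"]
a=np.degrees(np.arctan2(R[1,1],R[0,1]))
print("t",round(o["time_s"],2),"tcp",p.round(1),"yang",a.round(1),"open",round(o["opening"],1),"F",o["contact_force"].round(1),"tilt",(R[2]).round(3),"q",o["q"].round(2))
for g in sys.argv[1:]:
    v=[float(k) for k in g.split(",")]
    d=R.T@(np.array(v[:3])-p)/10
    tw=-np.radians(v[3]-a) if len(v)>3 else 0
    print(g,"->",d.round(2),round(tw,3))
E
python3 go.py 509.5,-1.5,200,-6
```

```text
t 1.95 tcp [260.3 540.6 231.3] yang 64.3 open 85.3 F [-0.4 -0.3 -0.3] tilt [ 0. -0. -1.] q [ 1.01  0.36  1.51  0.    1.27 -0.12]
509.5,-1.5,200,-6 -> [-45.97 -38.03   3.13] 1.227
```

Call:
servo_tool --pt "-5 -4 0.5 0.15" --pt "-10 -8 1 0.3" --pt "-15 -12 1 0.45" --pt "-20 -16.5 1.5 0.6" --pt "-25 -20.5 2 0.75" --pt "-30 -25 2 0.9" --pt "-35 -29 2.5 1.05" --pt "-40 -33 3 1.15" --pt "-44 -36.5 3.1 1.227" --pt "-46 -38 3.1 1.227" --pt "-46 -38 3.1 1.227" --pt "-46 -38 3.1 1.227" --claw 0.3

```text
time_s: 3.45
tcp_pos: [509.3, -1.0, 200.1]
eef_rot: [-0.0, 0.743, 0.669, -0.0]
contact_force: [-0.9, 0.0, -1.2]
opening: 59.8
```

```bash
python3 go.py 509.5,-1.5,130,-6 509.5,-1.5,44,-6
```

```text
t 3.45 tcp [509.3  -1.  200.1] yang -6.0 open 59.8 F [-0.9  0.  -1.2] tilt [ 0.    -0.001 -1.   ] q [-0.14  0.26  1.74  0.    1.14 -0.03]
509.5,-1.5,130,-6 -> [-0.05  0.03  7.01] -0.001
509.5,-1.5,44,-6 -> [-0.06  0.04 15.61] -0.001
```

Call:
servo_tool --pt "0 0 4 0" --pt "0 0 8 0" --pt "0 0 11 0" --pt "0 0 13 0" --pt "0 0 14.5 0" --pt "0 0 15.6 0" --pt "0 0 15.6 0" --pt "0 0 15.6 0"

```text
time_s: 4.45
tcp_pos: [509.7, -0.9, 44.7]
eef_rot: [-0.0, 0.743, 0.669, 0.0]
contact_force: [-0.3, 0.1, 0.5]
opening: 59.8
```

```bash
python3 - <<'E'
from h import *
for n,(a,b,c,d) in dict(top=(145,245,290,390),side=(160,260,290,390)).items():
    s=snapshot(n)["color"];cv2.imwrite(f"pics/a{n}.png",cv2.resize(s[a:b,c:d],(500,500),interpolation=cv2.INTER_CUBIC))
a=cv2.imread("pics/atop.png");b=cv2.imread("pics/aside.png")
cv2.imwrite("pics/a.png",cv2.resize(np.hstack([a,b]),(800,400)))
E
python3 go.py
```

```text
t 4.55 tcp [509.8  -1.   44.8] yang -6.0 open 60.0 F [ 0.7 -0.7 -0.7] tilt [ 0.  0. -1.] q [-0.14  0.48  1.89  0.    0.77 -0.03]
```

View pics/a.png

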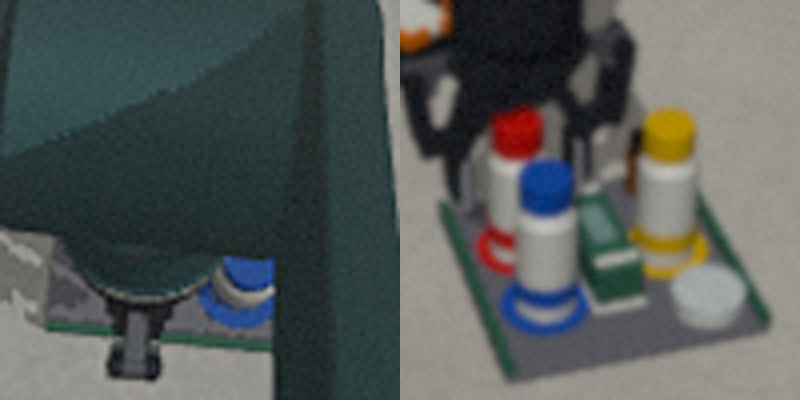

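The right panel (side view) shows the fingers straddling the red bottle near (515,170), with no contact. I'll close now.

Call:
servo_tool --pt "0 0 0 0" --pt "0 0 0 0" --pt "0 0 0 0" --pt "0 0 0 0" --pt "0 0 0 0" --pt "0 0 0 0" --claw 1

```text
time_s: 5.3
tcp_pos: [510.0, -1.1, 45.5]
eef_rot: [0.0, 0.743, 0.669, 0.001]
contact_force: [-1.2, 0.9, 5.4]
opening: 34.4
```

Call:
servo_tool --pt "0 0 -0.5 0" --pt "0 0 -2 0" --pt "0 0 -5 0" --pt "0 0 -9 0" --pt "0 0 -12 0" --pt "0 0 -13 0" --pt "0 0 -13 0"

```text
time_s: 6.18
tcp_pos: [510.1, -1.1, 176.1]
eef_rot: [0.001, 0.743, 0.669, 0.001]
contact_force: [0.8, 0.3, -0.9]
opening: 34.4
```

```bash
python3 - <<'E'
import numpy as np
a=np.radians(8.2);c=np.array([492.5,-295.5])
for y in(-65,0,65):print(y,c+y*np.array([-np.sin(a),np.cos(a)]))
E
python3 go.py 483,-231,175 483,-231,39 492.5,-295.5,39 501.8,-360,39
```

```text
-65 [ 501.77088069 -359.83545501]
0 [ 492.5 -295.5]
65 [ 483.22911931 -231.16454499]
t 6.17 tcp [510.1  -1.1 176.1] yang -6.1 open 34.4 F [ 0.8  0.3 -0.9] tilt [ 0.     0.003 -1.   ] q [-0.14  0.29  1.77  0.    1.08 -0.03]
483,-231,175 -> [-23.14  -0.27   0.1 ] 0
483,-231,39 -> [-23.15  -0.3   13.7 ] 0
492.5,-295.5,39 -> [-29.46   1.32  13.7 ] 0
501.8,-360,39 -> [-35.78   2.93  13.7 ] 0
```

Call:
servo_tool --pt "-3 0.2 0 0" --pt "-8 0.6 0 0" --pt "-14 1.1 0 0" --pt "-20 1.6 0 0" --pt "-26 2.1 0 0" --pt "-31 2.5 0 0" --pt "-34.5 2.8 0 0" --pt "-35.8 2.9 0 0" --pt "-35.8 2.9 3 0" --pt "-35.8 2.9 6.5 0" --pt "-35.8 2.9 9.5 0" --pt "-35.8 2.9 11.5 0"

```text
time_s: 7.68
tcp_pos: [500.1, -357.7, 58.3]
eef_rot: [-0.002, 0.743, 0.669, 0.001]
contact_force: [0.5, -0.0, -1.6]
opening: 34.5
```

```bash
python3 go.py 501.8,-360,41 501.8,-360,39.5
```

```text
t 7.67 tcp [ 500.1 -357.7   58.3] yang -6.0 open 34.5 F [ 0.5 -0.  -1.6] tilt [ 0.003 -0.001 -1.   ] q [-0.73  0.57  1.64  0.    0.93 -0.63]
501.8,-360,41 -> [-0.22  0.19  1.73] 0
501.8,-360,39.5 -> [-0.22  0.19  1.88] 0
```

Call:
servo_tool --pt "-0.1 0.1 1 0" --pt "-0.2 0.2 1.5 0" --pt "-0.2 0.2 1.7 0" --pt "-0.2 0.2 1.8 0" --pt "-0.2 0.2 1.85 0" --pt "-0.2 0.2 1.9 0" --pt "-0.2 0.2 1.9 0"

```text
time_s: 8.55
tcp_pos: [502.1, -360.0, 39.7]
eef_rot: [-0.001, 0.743, 0.669, 0.001]
contact_force: [0.1, 0.7, -0.0]
opening: 34.7
```

Call:
servo_tool --pt "0 0 0.1 0" --pt "0 0 0.1 0" --pt "0 0 0.1 0"

```text
time_s: 8.93
tcp_pos: [502.1, -360.1, 39.6]
eef_rot: [-0.001, 0.743, 0.669, 0.001]
contact_force: [-2.8, 1.2, 7.4]
opening: 34.3
```

Call:
servo_tool --pt "0 0 0 0" --pt "0 0 0 0" --pt "0 0 0 0" --pt "0 0 0 0" --claw 0.3

```text
time_s: 9.43
tcp_pos: [502.1, -360.1, 39.5]
eef_rot: [-0.001, 0.743, 0.669, 0.001]
contact_force: [-0.6, 0.1, 0.2]
opening: 59.6
```

Call:
servo_tool --pt "0 0 -2 0" --pt "0 0 -5 0" --pt "0 0 -9 0" --pt "0 0 -12 0" --pt "0 0 -13.5 0" --pt "0 0 -13.5 0"

```text
time_s: 10.18
tcp_pos: [502.5, -360.8, 175.1]
eef_rot: [-0.0, 0.743, 0.669, 0.001]
contact_force: [-0.7, -0.0, -0.7]
opening: 60.0
```

```bash
python3 go.py 504.5,-56,173,-6 504.5,-56,45,-6
python3 - <<'E'
from h import *
s=snapshot("side")["color"];cv2.imwrite("pics/b.png",s)
for n in("top","side"):
    snapshot(n);print(n,mark_of("bottle_red",n),mark_of("bottle_blue",n),mark_of("cartridge",n))
E
```

```text
t 10.18 tcp [ 502.5 -360.8  175.1] yang -6.0 open 60.0 F [-0.7 -0.  -0.7] tilt [ 0.002  0.001 -1.   ] q [-0.74  0.44  1.53  0.    1.17 -0.63]
504.5,-56,173,-6 -> [30.34 -3.    0.26] -0.0
504.5,-56,45,-6 -> [30.31 -3.01 13.06] -0.0
top [{'at': [499.9, -364.5, 1.1], 'p': 0.96}] [{'at': [504.8, -55.9, 14.6], 'p': 0.61}] [{'at': [548.5, -29.9, 8.4], 'p': 0.94}]
side [{'at': [499.2, -355.8, 2.2], 'p': 0.69}] [{'at': [503.4, -53.3, 8.7], 'p': 0.86}] [{'at': [545.4, -33.5, 8.8], 'p': 0.94}]
```

View pics/b.png

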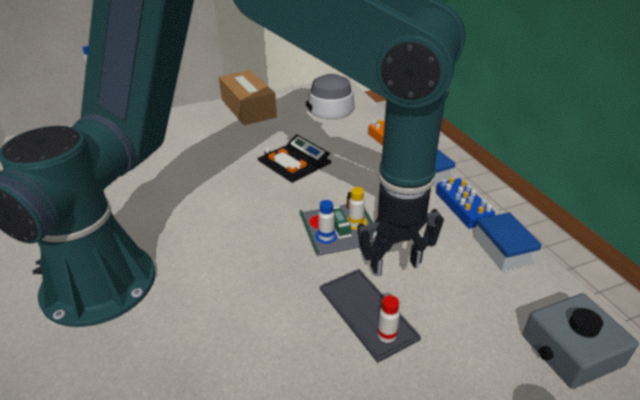

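The red bottle stands upright in the tray at (388,320). Blue is next.

Call:
servo_tool --pt "4 -0.4 0 0" --pt "9 -0.9 0 0" --pt "15 -1.5 0 0" --pt "21 -2.1 0 0" --pt "26 -2.6 0 0" --pt "29 -2.9 0 0" --pt "30.3 -3 0 0" --pt "30.3 -3 0.3 0" --pt "30.3 -3 4 0" --pt "30.3 -3 8 0" --pt "30.3 -3 11 0" --pt "30.3 -3 12.5 0"

```text
time_s: 12.12
tcp_pos: [502.9, -56.5, 48.2]
eef_rot: [-0.002, 0.744, 0.669, 0.0]
contact_force: [-0.5, 0.3, -0.5]
opening: 59.5
```

```bash
python3 go.py 504.5,-56,45,-6
python3 - <<'E'
from h import *
s=snapshot("side")["color"];cv2.imwrite("pics/c.png",cv2.resize(s[160:260,290:390],(500,500),interpolation=cv2.INTER_CUBIC))
E
```

```text
t 12.12 tcp [502.9 -56.5  48.2] yang -6.1 open 59.5 F [-0.5  0.3 -0.5] tilt [ 0.003 -0.003 -1.   ] q [-0.25  0.48  1.89  0.    0.78 -0.15]
504.5,-56,45,-6 -> [0.07 0.15 0.32] -0.002
```

View pics/c.png

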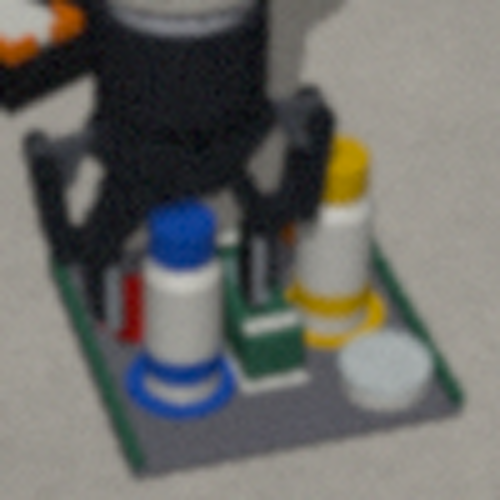

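Call:
servo_tool --pt "0.1 0.1 0.3 0" --pt "0.1 0.1 0.3 0" --pt "0.1 0.1 0.3 0"

```text
time_s: 12.55
tcp_pos: [504.3, -55.5, 45.1]
eef_rot: [-0.002, 0.744, 0.669, 0.0]
contact_force: [0.8, 0.1, -0.5]
opening: 60.1
```

Call:
servo_tool --pt "0 0 0 0" --pt "0 0 0 0" --pt "0 0 0 0" --pt "0 0 0 0" --pt "0 0 0 0" --pt "0 0 0 0" --claw 1

```text
time_s: 13.3
tcp_pos: [504.7, -55.6, 46.1]
eef_rot: [-0.002, 0.744, 0.669, 0.001]
contact_force: [-1.2, -0.1, 7.2]
opening: 34.4
```

Call:
servo_tool --pt "0 0 -0.5 0" --pt "0 0 -2 0" --pt "0 0 -5 0" --pt "0 0 -9 0" --pt "0 0 -12 0" --pt "0 0 -13 0" --pt "0 0 -13 0"

```text
time_s: 14.18
tcp_pos: [505.0, -56.0, 176.6]
eef_rot: [-0.001, 0.744, 0.669, 0.001]
contact_force: [0.5, 0.6, -2.3]
opening: 34.3
```

```bash
python3 go.py 492.5,-295.5,175,-6  492.5,-295.5,39,-6
```

```text
t 14.18 tcp [505.  -56.  176.6] yang -6.1 open 34.3 F [ 0.5  0.6 -2.3] tilt [ 0.003 -0.001 -1.   ] q [-0.25  0.29  1.77  0.    1.08 -0.14]
492.5,-295.5,175,-6 -> [-23.94   1.28   0.08] -0.001
492.5,-295.5,39,-6 -> [-23.99   1.29  13.68] -0.001
```

Call:
servo_tool --pt "-3 0.2 0 0" --pt "-8 0.4 0 0" --pt "-14 0.8 0 0" --pt "-19 1.1 0 0" --pt "-22.5 1.3 0 0" --pt "-24 1.3 0 0" --pt "-24 1.3 0 0" --pt "-24 1.3 4 0" --pt "-24 1.3 8 0" --pt "-24 1.3 11 0" --pt "-24 1.3 12.5 0" --pt "-24 1.3 12.8 0"

```text
time_s: 15.68
tcp_pos: [492.2, -294.3, 47.2]
eef_rot: [-0.002, 0.743, 0.669, 0.001]
contact_force: [-0.3, -1.2, -1.2]
opening: 34.2
```

```bash
python3 go.py 492.5,-295.5,40,-6
```

```text
t 15.68 tcp [ 492.2 -294.3   47.2] yang -6.0 open 34.2 F [-0.3 -1.2 -1.2] tilt [ 0.004 -0.002 -1.   ] q [-0.66  0.55  1.74  0.    0.86 -0.56]
492.5,-295.5,40,-6 -> [-0.12  0.04  0.72] -0.0
```

Call:
servo_tool --pt "-0.1 0 0.4 0" --pt "-0.1 0 0.6 0" --pt "-0.1 0 0.7 0" --pt "-0.1 0 0.75 0" --pt "-0.1 0 0.8 0"

```text
time_s: 16.3
tcp_pos: [492.4, -295.6, 40.1]
eef_rot: [-0.002, 0.743, 0.669, 0.001]
contact_force: [-1.3, 0.7, 9.3]
opening: 34.2
```

Contact (9 N), so I'll release.

Call:
servo_tool --pt "0 0 0 0" --pt "0 0 0 0" --pt "0 0 0 0" --pt "0 0 0 0" --claw 0.3

```text
time_s: 16.8
tcp_pos: [492.3, -295.5, 40.0]
eef_rot: [-0.002, 0.743, 0.669, 0.001]
contact_force: [-0.3, 0.1, 1.1]
opening: 59.9
```

Call:
servo_tool --pt "0 0 -2 0" --pt "0 0 -5 0" --pt "0 0 -9 0" --pt "0 0 -12 0" --pt "0 0 -13.5 0" --pt "0 0 -13.5 0"

```text
time_s: 17.55
tcp_pos: [492.9, -296.4, 175.6]
eef_rot: [-0.001, 0.743, 0.669, 0.001]
contact_force: [-0.0, 0.7, 0.2]
opening: 59.6
```

```bash
python3 go.py 589,-40,173,-6 589,-40,45,-6
python3 - <<'E'
from h import *
for n in("top","side"):
    s=snapshot(n);print(n,[[(r["p"],r["at"]) for r in mark_of(t,n)][:1] for t in("bottle_red","bottle_blue","bottle_yellow","cartridge")])
cv2.imwrite("pics/d.png",s["color"])
E
```

```text
t 17.55 tcp [ 492.9 -296.4  175.6] yang -6.0 open 59.6 F [-0.   0.7  0.2] tilt [ 0.003 -0.    -1.   ] q [-0.66  0.38  1.63  0.    1.13 -0.56]
589,-40,173,-6 -> [26.51  6.87  0.33] -0.0
589,-40,45,-6 -> [26.47  6.87 13.13] -0.0
top [[(0.57, [501.5, -360.9, -0.1])], [(0.74, [492.1, -293.6, 4.6])], [(0.63, [593.8, -38.3, 10.9])], [(0.56, [549.0, -34.2, 9.3])]]
side [[(0.59, [499.5, -357.5, 2.7])], [(0.91, [490.3, -293.9, 0.7])], [(0.38, [587.5, -38.7, 12.0])], [(0.57, [540.6, -35.8, 7.5])]]
```

View pics/d.png

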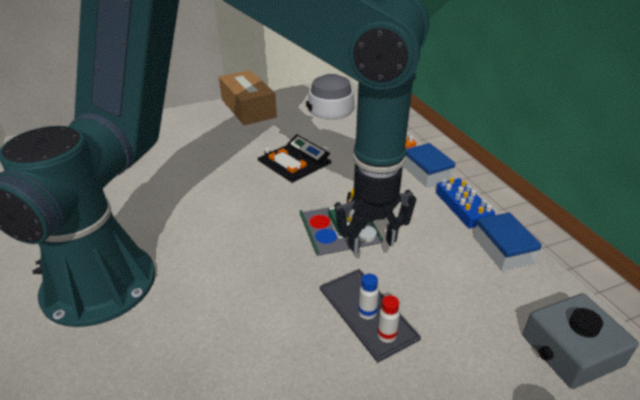

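Blue and red are upright in the tray at (368,297) and (388,320). Yellow is next.

Call:
servo_tool --pt "4 1 0 0" --pt "9 2.4 0 0" --pt "15 4 0 0" --pt "20 5.3 0 0" --pt "24 6.3 0 0" --pt "26.2 6.8 0 0" --pt "26.5 6.9 0.3 0" --pt "26.5 6.9 0.4 0" --pt "26.5 6.9 4 0" --pt "26.5 6.9 8 0" --pt "26.5 6.9 11 0" --pt "26.5 6.9 12.5 0"

```text
time_s: 19.55
tcp_pos: [587.1, -40.3, 48.8]
eef_rot: [-0.003, 0.744, 0.668, -0.0]
contact_force: [0.5, -0.4, 0.2]
opening: 59.9
```

```bash
python3 go.py 589,-40,45,-6
python3 - <<'E'
from h import *
s=snapshot("side")["color"];cv2.imwrite("pics/e.png",cv2.resize(s[160:260,290:390],(500,500),interpolation=cv2.INTER_CUBIC))
E
```

```text
t 19.55 tcp [587.1 -40.3  48.8] yang -6.1 open 59.9 F [ 0.5 -0.4  0.2] tilt [ 0.004 -0.005 -1.   ] q [-0.19  0.56  1.7   0.    0.88 -0.08]
589,-40,45,-6 -> [0.05 0.19 0.38] -0.002
```

View pics/e.png

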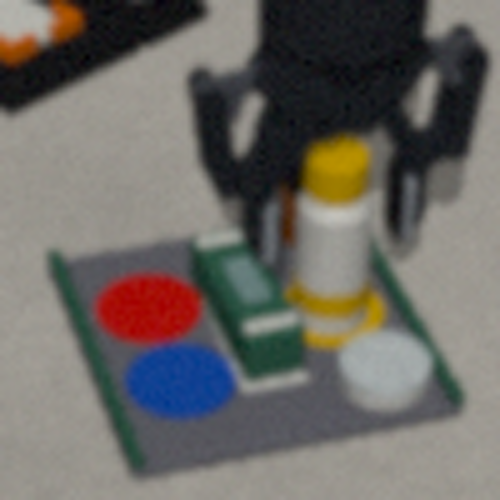

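The fingers straddle yellow at (338,230), and the cartridge is undisturbed. I'll go down the last bit, grip and lift.

Call:
servo_tool --pt "0 0.2 0.3 0" --pt "0 0.2 0.4 0" --pt "0 0.2 0.4 0"

```text
time_s: 19.98
tcp_pos: [589.4, -40.4, 44.6]
eef_rot: [-0.003, 0.744, 0.668, 0.0]
contact_force: [-0.7, -0.7, 0.7]
opening: 59.9
```

Call:
servo_tool --pt "0 0 0 0" --pt "0 0 0 0" --pt "0 0 0 0" --pt "0 0 0 0" --pt "0 0 0 0" --pt "0 0 0 0" --claw 1

```text
time_s: 20.72
tcp_pos: [589.7, -40.3, 45.6]
eef_rot: [-0.003, 0.744, 0.669, 0.0]
contact_force: [-1.2, -0.7, 5.2]
opening: 34.0
```

Call:
servo_tool --pt "0 0 -0.5 0" --pt "0 0 -2 0" --pt "0 0 -5 0" --pt "0 0 -9 0" --pt "0 0 -12 0" --pt "0 0 -13 0" --pt "0 0 -13 0"

```text
time_s: 21.6
tcp_pos: [590.3, -40.9, 176.1]
eef_rot: [-0.002, 0.744, 0.669, 0.001]
contact_force: [-0.2, -0.2, -1.5]
opening: 34.7
```

```bash
python3 go.py 483,-231,175,-6  483,-231,39,-6
```

```text
t 21.6 tcp [590.3 -40.9 176.1] yang -6.1 open 34.7 F [-0.2 -0.2 -1.5] tilt [ 0.004 -0.002 -1.   ] q [-0.19  0.4   1.59  0.    1.15 -0.08]
483,-231,175,-6 -> [-20.04  -8.66   0.05] -0.002
483,-231,39,-6 -> [-20.09  -8.63  13.65] -0.002
```

Call:
servo_tool --pt "-3 -1.3 0 0" --pt "-7 -3 0 0" --pt "-12 -5.2 0 0" --pt "-16.5 -7.1 0 0" --pt "-19 -8.2 0 0" --pt "-20 -8.6 0 0" --pt "-20.1 -8.6 0 0" --pt "-20.1 -8.6 4 0" --pt "-20.1 -8.6 8 0" --pt "-20.1 -8.6 11 0" --pt "-20.1 -8.6 12.5 0" --pt "-20.1 -8.6 12.8 0"

```text
time_s: 23.1
tcp_pos: [483.3, -230.2, 46.9]
eef_rot: [-0.003, 0.743, 0.669, 0.001]
contact_force: [0.2, 0.4, -1.8]
opening: 34.2
```

```bash
python3 go.py 483,-231,40,-6
```

```text
t 23.1 tcp [ 483.3 -230.2   46.9] yang -6.0 open 34.2 F [ 0.2  0.4 -1.8] tilt [ 0.005 -0.003 -1.   ] q [-0.58  0.51  1.83  0.    0.81 -0.47]
483,-231,40,-6 -> [-0.08 -0.02  0.69] -0.001
```

Call:
servo_tool --pt "-0.1 0 0.4 0" --pt "-0.1 0 0.6 0" --pt "-0.1 0 0.7 0" --pt "-0.1 0 0.72 0" --pt "-0.1 0 0.76 0" --pt "-0.1 0 0.76 0"

```text
time_s: 23.85
tcp_pos: [483.3, -231.3, 39.6]
eef_rot: [-0.003, 0.743, 0.669, 0.001]
contact_force: [-0.7, 0.8, 3.2]
opening: 34.1
```

Call:
servo_tool --pt "0 0 0 0" --pt "0 0 0 0" --pt "0 0 0 0" --pt "0 0 0 0" --claw 0.3

```text
time_s: 24.35
tcp_pos: [483.3, -231.3, 39.5]
eef_rot: [-0.003, 0.743, 0.669, 0.001]
contact_force: [-0.2, 0.0, 0.7]
opening: 59.8
```

Call:
servo_tool --pt "0 0 -2 0" --pt "0 0 -5 0" --pt "0 0 -9 0" --pt "0 0 -12 0" --pt "0 0 -13.5 0" --pt "0 0 -13.5 0"

```text
time_s: 25.1
tcp_pos: [484.1, -232.3, 175.1]
eef_rot: [-0.002, 0.743, 0.669, 0.001]
contact_force: [0.4, 0.2, -0.1]
opening: 59.9
```

```bash
python3 - <<'E'
from h import *
np.set_printoptions(precision=1,suppress=True)
for n in("top","side"):
    s=snapshot(n);print(n,[[(r["p"],r["at"]) for r in mark_of(t,n)][:1] for t in("bottle_red","bottle_blue","bottle_yellow","cartridge")])
    W=cloud(s);z=W[...,2];b=s["color"]
    hsv=cv2.cvtColor(b,cv2.COLOR_BGR2HSV)
    # colour masks of discs
    near=(np.abs(W[...,0]-548)<75)&(np.abs(W[...,1]+31)<75)&(z<20)
    for nm,lo,hi in(("red",(170,120,60),(180,255,255)),("redb",(0,120,60),(6,255,255)),("yel",(18,110,60),(32,255,255)),("blu",(105,110,60),(130,255,255))):
        m=(cv2.inRange(hsv,lo,hi)>0)&near
        if m.sum()>20:
            P=at_z(s,np.argwhere(m)[:,::-1],10);print(nm,m.sum(),(P.max(0)+P.min(0))[:2]/2,(P.max(0)-P.min(0))[:2],P.mean(0))
    m=silhouettes("cartridge",n)
    if m:
        m=m[0]["mask"]&(z>33);P=at_z(s,np.argwhere(m)[:,::-1],38);r=cv2.minAreaRect(P[:,:2].astype(np.float32));print("cart",r,P.mean(0))
    cv2.imwrite("pics/f_%s.png"%n,b)
a=cv2.imread("pics/f_top.png")[100:300,240:560];b=cv2.imread("pics/f_side.png")[150:350,240:440]
cv2.imwrite("pics/f.png",np.hstack([cv2.resize(a,(480,300)),cv2.resize(b,(300,300))]))
E
python3 go.py
```

```text
top [[(0.67, [514.2, -2.6, 8.4])], [(0.65, [493.6, -294.4, 6.2])], [], [(0.92, [550.0, -32.6, 7.7])]]
redb 397 [509.6  -0.7] [50.3 50. ] [510.   -0.9  10. ]
yel 384 [592.  -38.8] [47.2 50.5] [591.  -38.5  10. ]
blu 402 [502.8 -57. ] [48.  49.9] [503.1 -56.7  10. ]
cart ((547.9009399414062, -31.127399444580078), (82.33397674560547, 30.155683517456055), 85.72148132324219) [547.8 -31.3  38. ]
side [[(0.76, [499.5, -360.2, 3.8])], [(0.82, [491.6, -295.8, 2.0])], [(0.97, [479.1, -231.9, 3.5])], [(0.49, [545.0, -33.9, 7.1])]]
red 39 [509.8  -1. ] [51.9 52.2] [504.3  -7.9  10. ]
redb 188 [510.1   0.7] [49.8 46.9] [508.8  -0.7  10. ]
yel 206 [592.6 -37.3] [45.4 52.4] [592.1 -37.1  10. ]
blu 263 [502.8 -56.9] [50.8 53.4] [502.6 -57.5  10. ]
cart ((545.7056884765625, -47.952857971191406), (63.46947479248047, 27.551753997802734), 82.96354675292969) [547.5 -53.8  38. ]
t 25.7 tcp [ 483.6 -231.9  174.3] yang -6.0 open 59.7 F [ 0.2  0.2 -0.4] tilt [ 0.005 -0.003 -1.   ] q [-0.58  0.33  1.71  0.    1.1  -0.47]
```

View pics/f.png

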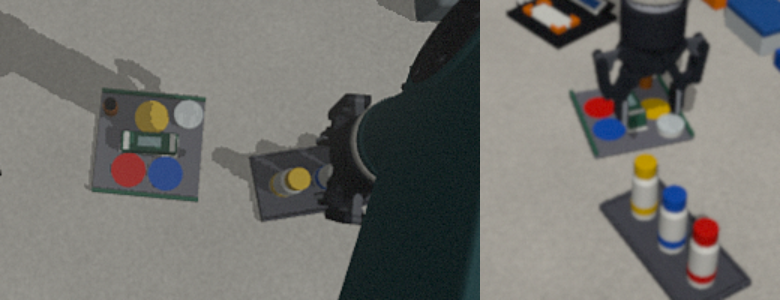

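All three bottles are upright in the tray (right panel: yellow (645,185), blue (672,220), red (703,250)), and the cartridge has not moved. Now the cartridge.

```bash
python3 go.py 548,-32,170,-7 548,-32,70,-7
```

```text
t 25.7 tcp [ 483.6 -231.9  174.3] yang -6.0 open 59.7 F [ 0.2  0.2 -0.4] tilt [ 0.005 -0.003 -1.   ] q [-0.58  0.33  1.71  0.    1.1  -0.47]
548,-32,170,-7 -> [20.56  4.3   0.52] 0.017
548,-32,70,-7 -> [20.51  4.34 10.52] 0.017
```

Call:
servo_tool --pt "4 0.8 0 0.017" --pt "9 1.9 0 0.017" --pt "14 2.9 0 0.017" --pt "18 3.8 0 0.017" --pt "20 4.2 0 0.017" --pt "20.5 4.3 1 0.017" --pt "20.5 4.3 4 0.017" --pt "20.5 4.3 8 0.017" --pt "20.5 4.3 10.5 0.017" --pt "20.5 4.3 10.5 0.017" --pt "20.5 4.3 10.5 0.017"

```text
time_s: 27.08
tcp_pos: [548.0, -33.0, 70.6]
eef_rot: [-0.003, 0.749, 0.662, 0.001]
contact_force: [-0.8, -0.2, -0.1]
opening: 59.7
```

```bash
python3 go.py 548,-32,16,-7
```

```text
t 27.07 tcp [548.  -33.   70.6] yang -7.1 open 59.7 F [-0.8 -0.2 -0.1] tilt [ 0.004 -0.003 -1.   ] q [-0.19  0.48  1.78  0.01  0.88 -0.07]
548,-32,16,-7 -> [0.07 0.01 5.46] -0.001
```

Call:
servo_tool --pt "0.1 0 1.5 0" --pt "0.1 0 3 0" --pt "0.1 0 4.3 0" --pt "0.1 0 5.1 0" --pt "0.1 0 5.4 0" --pt "0.1 0 5.4 0"

```text
time_s: 27.82
tcp_pos: [547.9, -31.7, 16.5]
eef_rot: [-0.003, 0.749, 0.662, 0.001]
contact_force: [0.8, 0.0, 0.8]
opening: 59.9
```

Call:
servo_tool --pt "0 0 0 0" --pt "0 0 0 0" --pt "0 0 0 0" --pt "0 0 0 0" --pt "0 0 0 0" --pt "0 0 0 0" --pt "0 0 0 0" --claw 1

```text
time_s: 28.7
tcp_pos: [548.5, -31.8, 17.2]
eef_rot: [-0.002, 0.749, 0.662, 0.001]
contact_force: [-0.4, 0.4, 5.8]
opening: 29.1
```

```bash
python3 go.py 
python3 - <<'E'
from h import *
s=snapshot("side")["color"];cv2.imwrite("pics/g.png",cv2.resize(s[160:260,290:390],(500,500),interpolation=cv2.INTER_CUBIC))
E
```

```text
t 28.7 tcp [548.5 -31.8  17.2] yang -7.1 open 29.1 F [-0.4  0.4  5.8] tilt [ 0.004 -0.002 -1.   ] q [-0.19  0.57  1.81  0.01  0.76 -0.07]
```

View pics/g.png

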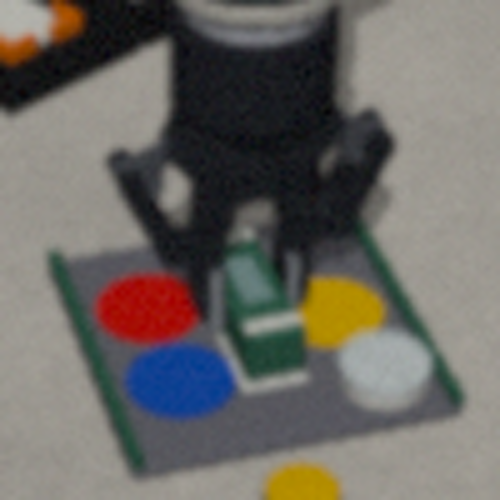

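The cartridge is held at (255,300), opening 29 mm. Lift and carry.

Call:
servo_tool --pt "0 0 -0.5 0" --pt "0 0 -2 0" --pt "0 0 -5 0" --pt "0 0 -8.5 0" --pt "0 0 -10 0" --pt "0 0 -10 0" --pt "0 0 -10 0"

```text
time_s: 29.62
tcp_pos: [547.7, -32.1, 116.2]
eef_rot: [-0.003, 0.749, 0.662, 0.0]
contact_force: [-0.3, 0.1, -1.8]
opening: 29.1
```

```bash
python3 go.py 525.2,282.3,117,19.5
```

```text
t 29.62 tcp [547.7 -32.1 116.2] yang -7.1 open 29.1 F [-0.3  0.1 -1.8] tilt [ 0.004 -0.004 -1.   ] q [-0.19  0.42  1.75  0.01  0.98 -0.07]
525.2,282.3,117,19.5 -> [30.92 -6.1   0.08] -0.463
```

Call:
servo_tool --pt "3 -0.6 0 -0.05" --pt "8 -1.6 0 -0.12" --pt "13 -2.6 0 -0.2" --pt "18 -3.6 0 -0.28" --pt "23 -4.6 0 -0.35" --pt "27.5 -5.4 0 -0.42" --pt "30 -5.9 0 -0.463" --pt "30.9 -6.1 0 -0.463" --pt "30.9 -6.1 0 -0.463" --pt "30.9 -6.1 0 -0.463"

```text
time_s: 30.88
tcp_pos: [525.0, 280.8, 117.3]
eef_rot: [-0.003, 0.578, 0.816, 0.0]
contact_force: [0.8, 0.6, -0.6]
opening: 29.1
```

```bash
cat > nest.py <<'E'
from h import *
np.set_printoptions(precision=1,suppress=True)
for n in("side","top"):
    s=snapshot(n);W=cloud(s);z=W[...,2]
    m=silhouettes("cartridge",n)
    print(n,[(r["p"],r["at"]) for r in mark_of("cartridge",n)][:1],[(r["p"],r["at"]) for r in mark_of("dock_nest",n)][:1])
    for q in m[:1]:
        P=W[q["mask"]];print(q["mask"].sum(),np.nanmedian(P,0))
    c=s["color"]
    a=c[110:210,235:335] if n=="side" else c[145:245,145:245]
    cv2.imwrite(f"pics/n_{n}.png",cv2.resize(a,(400,400),interpolation=cv2.INTER_CUBIC))
cv2.imwrite("pics/nest%s.png"%__import__("sys").argv[1],np.hstack([cv2.imread("pics/n_side.png"),cv2.imread("pics/n_top.png")]))
E
python3 nest.py 1; python3 go.py 525.2,282.3,30,19.5
```

```text
side [(0.66, [520.7, 277.2, 107.2])] [(0.75, [522.5, 286.5, 14.7])]
231 [528.6 249.3 130.2]
top [(0.81, [527.4, 281.0, 108.6])] [(0.92, [523.1, 279.6, 12.3])]
425 [533.8 257.3 138. ]
t 31.27 tcp [525.3 281.8 117.9] yang 19.4 open 29.1 F [ 0.9 -0.4 -0.8] tilt [ 0.006 -0.001 -1.   ] q [0.37 0.47 1.64 0.01 1.03 0.03]
525.2,282.3,30,19.5 -> [0.   0.02 8.79] -0.001
```

View pics/nest1.png

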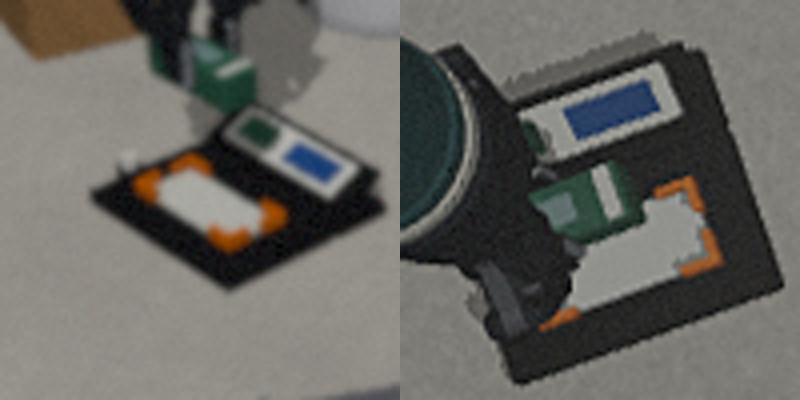

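Call:
servo_tool --pt "0 0 3 0" --pt "0 0 5.5 0" --pt "0 0 7.5 0" --pt "0 0 8.3 0" --pt "0 0 8.6 0" --pt "0 0 8.6 0"

```text
time_s: 32.02
tcp_pos: [525.4, 282.4, 32.4]
eef_rot: [-0.002, 0.578, 0.816, 0.001]
contact_force: [-0.1, 0.8, -0.1]
opening: 29.0
```

```bash
python3 nest.py 2; python3 go.py 525.2,282.5,21,19.5
```

```text
side [(0.7, [525.0, 282.4, 23.0])] [(0.63, [522.3, 283.4, 15.9])]
204 [529.2 250.7  46.5]
top [(0.87, [525.9, 280.2, 23.1])] [(0.92, [523.8, 283.0, 11.3])]
271 [534.7 256.6  52.9]
t 32.42 tcp [525.2 282.3  32.2] yang 19.4 open 29.0 F [-0.5 -0.2 -2.6] tilt [ 0.006 -0.001 -1.   ] q [0.37 0.59 1.7  0.01 0.85 0.03]
525.2,282.5,21,19.5 -> [0.01 0.01 1.12] -0.001
```

View pics/nest2.png

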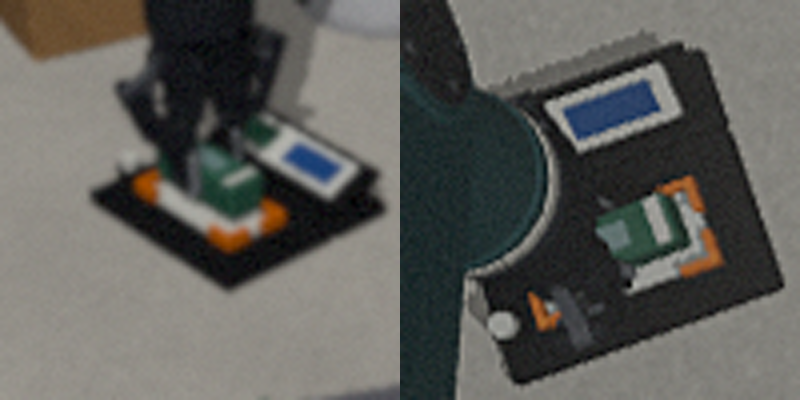

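Call:
servo_tool --pt "0 0 0.4 0" --pt "0 0 0.7 0" --pt "0 0 0.9 0" --pt "0 0 1.0 0" --pt "0 0 1.05 0" --pt "0 0 1.1 0"

```text
time_s: 33.17
tcp_pos: [525.2, 282.4, 21.2]
eef_rot: [-0.002, 0.578, 0.816, 0.001]
contact_force: [-0.1, 0.5, 1.2]
opening: 28.8
```

Call:
servo_tool --pt "0 0 0.1 0" --pt "0 0 0.1 0" --pt "0 0 0.1 0"

```text
time_s: 33.55
tcp_pos: [525.2, 282.4, 21.2]
eef_rot: [-0.002, 0.577, 0.816, 0.001]
contact_force: [-2.6, -1.2, 7.8]
opening: 29.0
```

Contact comes at the nest-floor height, so I'll release.

Call:
servo_tool --pt "0 0 0 0" --pt "0 0 0 0" --pt "0 0 0 0" --pt "0 0 0 0" --claw 0.4

```text
time_s: 34.05
tcp_pos: [525.2, 282.4, 21.0]
eef_rot: [-0.002, 0.577, 0.816, 0.001]
contact_force: [-0.3, 0.3, 0.4]
opening: 51.2
```

Call:
servo_tool --pt "0 0 -1 0" --pt "0 0 -3 0" --pt "0 0 -7 0" --pt "0 0 -11 0" --pt "0 0 -15 0" --pt "0 0 -15.5 0" --pt "0 0 -15.5 0"

```text
time_s: 34.92
tcp_pos: [525.4, 281.5, 176.3]
eef_rot: [-0.002, 0.577, 0.816, 0.002]
contact_force: [-0.1, -0.3, -0.6]
opening: 51.2
```

Call:
servo_tool --pt "-4 1 0 0.1" --pt "-9 2 0 0.25" --pt "-15 3 0 0.35" --pt "-20 4 0 0.4" --pt "-20 4 0 0.4" --claw 0.3

```text
time_s: 35.55
tcp_pos: [630.6, 102.7, 173.2]
eef_rot: [-0.003, 0.73, 0.684, 0.0]
contact_force: [-0.3, -0.3, 0.4]
opening: 59.6
```

```bash
python3 nest.py 3; python3 m2.py 2>/dev/null | grep -E "orange|white|cart"; python3 - <<'E'
from h import *
np.set_printoptions(precision=1,suppress=True)
for n in("top","side"):
    s=snapshot(n);W=cloud(s)
    m=silhouettes("cartridge",n)[0]["mask"]&(W[...,2]>37)
    P=at_z(s,np.argwhere(m)[:,::-1],42);print(n,cv2.minAreaRect(P[:,:2].astype(np.float32)),np.nanpercentile(W[m][:,2],[5,50,95]))
    print([(t,mark_of(t,n)[:1]) for t in("bottle_red","bottle_blue","bottle_yellow")])
E
python3 go.py 483.3,-231.3,175,-6
```

```text
side [(0.75, [523.8, 280.9, 13.1])] [(0.74, [525.0, 284.1, 15.1])]
325 [519.9 272.   38.2]
top [(0.49, [502.0, -50.6, 5.4])] []
top ((603.6131591796875, 24.797927856445312), (19.291427612304688, 17.414562225341797), 43.41340255737305) [37.6 49.8 52. ]
[('bottle_red', [{'at': [502.5, -361.5, 1.6], 'p': 0.66}]), ('bottle_blue', [{'at': [492.3, -296.0, 5.6], 'p': 0.86}]), ('bottle_yellow', [{'at': [482.3, -229.7, 1.2], 'p': 0.75}])]
side ((522.147705078125, 274.2983093261719), (34.040977478027344, 84.96212005615234), 21.188032150268555) [38.  40.8 43.6]
[('bottle_red', [{'at': [502.8, -355.6, 3.3], 'p': 0.9}]), ('bottle_blue', [{'at': [491.9, -291.9, 2.1], 'p': 0.63}]), ('bottle_yellow', [{'at': [481.8, -232.3, 7.0], 'p': 0.93}])]
t 36.5 tcp [629.8 106.2 175.3] yang -3.5 open 59.8 F [-0.7 -0.3 -0.5] tilt [ 0.005 -0.002 -1.   ] q [0.06 0.46 1.49 0.01 1.19 0.11]
483.3,-231.3,175,-6 -> [-34.58 -12.58  -0.13] 0.044
```

View pics/nest3.png

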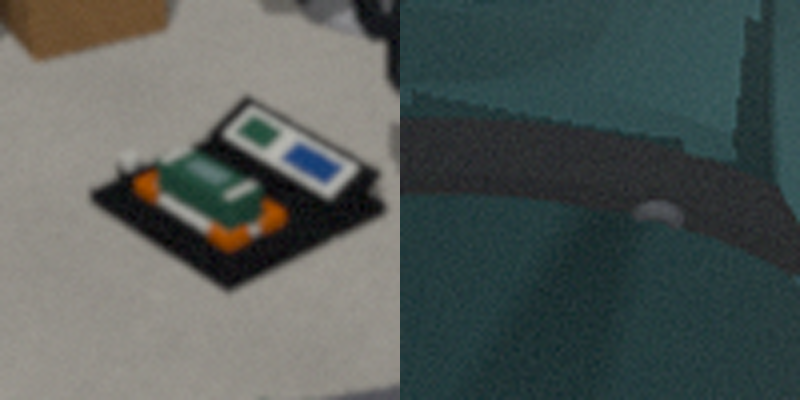

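The side view shows the cartridge lying between the orange stops. I'll check it from above once the arm is out of the way, over the tray.

Call:
servo_tool --pt "-4 -1.5 0 0.04" --pt "-9 -3.3 0 0.04" --pt "-14 -5.1 0 0.04" --pt "-19 -6.9 0 0.04" --pt "-24 -8.7 0 0.04" --pt "-29 -10.5 0 0.04" --pt "-33 -12 0 0.04" --pt "-34.6 -12.6 0 0.04" --pt "-34.6 -12.6 0 0.04" --pt "-34.6 -12.6 0 0.04"

```text
time_s: 37.75
tcp_pos: [483.5, -230.3, 173.7]
eef_rot: [-0.003, 0.742, 0.671, 0.001]
contact_force: [-0.2, 0.0, 0.3]
opening: 59.5
```

```bash
python3 nest.py 4; python3 - <<'E'
from h import *
n="top"
s=snapshot(n);W=cloud(s)
m=silhouettes("cartridge",n)[0]["mask"]&(W[...,2]>36)
P=at_z(s,np.argwhere(m)[:,::-1],42);print(n,cv2.minAreaRect(P[:,:2].astype(np.float32)),np.nanpercentile(W[m][:,2],[5,50,95]))
E
python3 go.py 483.3,-231.3,40,-6
```

```text
side [(0.72, [520.0, 278.8, 13.8])] [(0.76, [523.5, 284.7, 17.9])]
378 [521.5 271.3  35.9]
top [(0.69, [529.5, 281.0, 14.0])] [(0.56, [523.1, 283.4, 11.6])]
651 [524.  279.1  41.4]
top ((525.5234985351562, 280.145751953125), (30.807823181152344, 83.71080780029297), 21.427446365356445) [38.53390457 41.79860965 44.41845317]
t 38.25 tcp [ 483.1 -231.3  173.7] yang -5.7 open 60.1 F [ 0.6 -0.6  1.1] tilt [ 0.005 -0.002 -1.   ] q [-0.58  0.33  1.72  0.    1.1  -0.48]
483.3,-231.3,40,-6 -> [-0.06  0.04 13.37] 0.004
```

View pics/nest4.png

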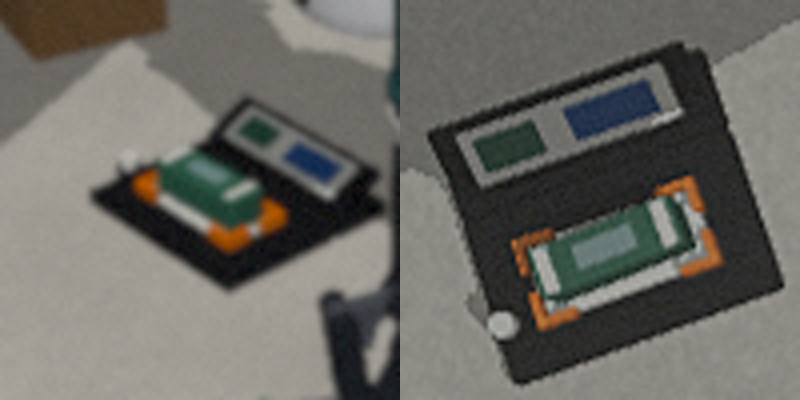

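The cartridge centre is at (525.5, 280.1), with the nest at about (525, 282): seated. Now the bottles go back, yellow first.

Call:
servo_tool --pt "0 0 4 0" --pt "0 0 8 0" --pt "0 0 11 0" --pt "0 0 12.6 0" --pt "0 0 13.3 0" --pt "0 0 13.3 0" --pt "0 0 13.3 0"

```text
time_s: 39.12
tcp_pos: [483.7, -231.1, 41.7]
eef_rot: [-0.002, 0.742, 0.671, 0.001]
contact_force: [0.2, 0.6, 0.2]
opening: 59.9
```

Call:
servo_tool --pt "0 0 0 0" --pt "0 0 0 0" --pt "0 0 0 0" --pt "0 0 0 0" --pt "0 0 0 0" --pt "0 0 0 0" --claw 1

```text
time_s: 39.88
tcp_pos: [484.1, -231.4, 42.8]
eef_rot: [-0.001, 0.742, 0.671, 0.002]
contact_force: [-1.8, 0.6, 5.9]
opening: 34.3
```

Call:
servo_tool --pt "0 0 -0.5 0" --pt "0 0 -2 0" --pt "0 0 -5 0" --pt "0 0 -9 0" --pt "0 0 -12 0" --pt "0 0 -13 0" --pt "0 0 -13 0"

```text
time_s: 40.75
tcp_pos: [484.1, -232.0, 173.3]
eef_rot: [-0.0, 0.742, 0.671, 0.002]
contact_force: [-0.1, -0.2, -0.4]
opening: 34.2
```

```bash
python3 go.py 591,-40,172,-6  591,-40,50,-6
```

```text
t 40.75 tcp [ 484.1 -232.   173.3] yang -5.7 open 34.2 F [-0.1 -0.2 -0.4] tilt [ 0.003  0.002 -1.   ] q [-0.58  0.33  1.72  0.    1.09 -0.48]
591,-40,172,-6 -> [20.17  8.71  0.2 ] 0.005
591,-40,50,-6 -> [20.14  8.69 12.4 ] 0.005
```

Call:
servo_tool --pt "3 1.3 0 0" --pt "7 3 0 0" --pt "12 5.2 0 0" --pt "16.5 7.1 0 0" --pt "19 8.2 0 0" --pt "20 8.7 0 0" --pt "20.1 8.7 0 0" --pt "20.1 8.7 4 0" --pt "20.1 8.7 8 0" --pt "20.1 8.7 10.5 0" --pt "20.1 8.7 11.5 0" --pt "20.1 8.7 11.5 0"

```text
time_s: 42.25
tcp_pos: [590.4, -41.2, 58.7]
eef_rot: [-0.001, 0.742, 0.67, 0.001]
contact_force: [0.7, -0.3, -1.0]
opening: 34.5
```

```bash
python3 go.py 591,-40,49,-6
cat > v.py <<'E'
from h import *
import sys
np.set_printoptions(precision=1,suppress=True)
s=snapshot("side");c=s["color"].copy()
for P,col in (((510,-.7,10),(255,0,255)),((502.9,-57,10),(255,0,255)),((592,-38.3,10),(255,0,255))):
    pass
cv2.imwrite("pics/%s.png"%sys.argv[1],cv2.resize(c[150:260,285:395],(550,550),interpolation=cv2.INTER_CUBIC))
for t in sys.argv[2:]: print(t,mark_of(t,"side")[:2])
E
python3 v.py y1 bottle_yellow disc_yellow
```

```text
t 42.25 tcp [590.4 -41.2  58.7] yang -5.8 open 34.5 F [ 0.7 -0.3 -1. ] tilt [ 0.003  0.001 -1.   ] q [-0.19  0.55  1.69  0.    0.9  -0.09]
591,-40,49,-6 -> [0.12 0.04 0.97] 0.004
bottle_yellow [{'at': [589.7, -44.3, 19.1], 'p': 0.6}]
disc_yellow []
```

View pics/y1.png

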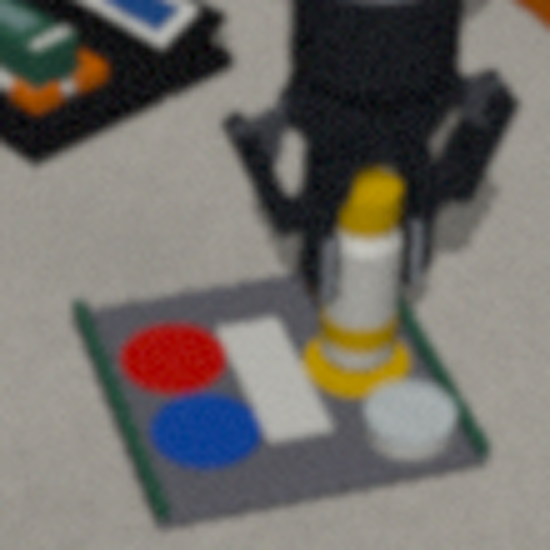

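The bottle in hand seems to lean: cap at (375,200), base at (355,350). I'll measure the lean before setting it down.

```bash
cat > lean.py <<'E'
from h import *
import sys
np.set_printoptions(precision=1,suppress=True)
n=sys.argv[2]
s=snapshot(n);W=cloud(s);hsv=cv2.cvtColor(s["color"],cv2.COLOR_BGR2HSV)
q=silhouettes(sys.argv[1],n)
m=q[0]["mask"];P=W[m];P=P[np.isfinite(P).all(1)]
print(q[0]["p"],m.sum(),np.percentile(P,[2,50,98],axis=0))
for lo in range(10,135,10):
    k=(P[:,2]>=lo)&(P[:,2]<lo+10)
    if k.sum()>4: print(lo,k.sum(),np.median(P[k],0),np.percentile(P[k],[5,95],axis=0)[:,:2].ravel())
cv2.imwrite("pics/lean.png",cv2.resize((m*255).astype(np.uint8)[150:350,285:485],(400,400)))
E
python3 lean.py bottle_yellow side; python3 lean.py bottle_blue side
```

```text
0.78 477 [[573.3 -58.3  23.4]
 [586.5 -52.   74. ]
 [603.9 -33.4 116.7]]
20 35 [580.2 -52.3  25.1] [573.8 -56.3 596.3 -35.7]
30 47 [582.4 -53.3  34.7] [573.  -57.2 598.6 -35.7]
40 53 [582.  -52.9  45.4] [573.1 -58.1 599.  -38. ]
50 40 [583.8 -53.8  54. ] [573.4 -57.5 598.9 -44. ]
60 45 [585.4 -54.6  64.4] [575.7 -58.  601.  -47.7]
70 38 [586.6 -53.9  74.5] [577.2 -57.1 601.4 -46.1]
80 55 [586.4 -52.8  85.7] [577.2 -58.7 604.6 -45.8]
90 42 [587.8 -50.8  94.1] [576.4 -55.5 602.2 -45.5]
100 42 [586.5 -51.8 104.6] [578.1 -54.6 601.1 -42.1]
110 76 [594.2 -44.3 115.3] [580.9 -53.5 604.1 -30.4]
0.87 778 [[ 474.  -314.7    4. ]
 [ 485.4 -307.5   63.3]
 [ 504.8 -263.7   99.9]]
10 56 [ 482.5 -310.5   15.2] [ 474.3 -314.1  499.7 -296.1]
20 68 [ 482.2 -310.6   25.4] [ 473.8 -314.6  501.3 -292.3]
30 60 [ 484.3 -310.3   34.4] [ 474.2 -314.3  503.6 -296.2]
40 63 [ 482.5 -310.3   45. ] [ 474.3 -314.3  499.1 -294.9]
50 66 [ 482.6 -310.3   54.8] [ 474.4 -314.9  498.5 -292.7]
60 75 [ 483.  -310.5   65.2] [ 474.8 -313.9  500.2 -292.5]
70 84 [ 484.5 -307.5   73.4] [ 476.1 -312.7  503.4 -292.4]
80 58 [ 483.9 -308.5   85.2] [ 476.9 -311.4  498.1 -293.7]
90 179 [ 490.  -300.    97.8] [ 477.8 -310.5  503.1 -285.9]
100 15 [ 491.6 -299.8  100.6] [ 482.4 -308.5  501.1 -286.8]
```

The lean is about 0.1 rad toward +x, well short of tipping. I'll correct x by +2 mm and go down gently so the disc straightens it.

Call:
servo_tool --pt "0.0 0.2 0.3 0" --pt "0.0 0.2 0.5 0" --pt "0.0 0.2 0.65 0" --pt "0.0 0.2 0.75 0" --pt "0.0 0.2 0.75 0"

```text
time_s: 43.22
tcp_pos: [593.5, -40.6, 52.2]
eef_rot: [0.0, 0.742, 0.671, 0.002]
contact_force: [-0.3, -0.0, -1.4]
opening: 34.1
```

Call:
servo_tool --pt "0 0 0.1 0" --pt "0 0 0.1 0" --pt "0 0 0.1 0"

```text
time_s: 43.6
tcp_pos: [593.5, -40.6, 51.2]
eef_rot: [0.0, 0.742, 0.671, 0.002]
contact_force: [-0.0, 0.5, -1.5]
opening: 34.2
```

Call:
servo_tool --pt "0 -0.05 0.1 0" --pt "0 -0.1 0.15 0" --pt "0 -0.1 0.2 0" --pt "0 -0.1 0.2 0"

```text
time_s: 44.1
tcp_pos: [592.5, -40.5, 49.2]
eef_rot: [0.0, 0.742, 0.671, 0.002]
contact_force: [0.0, -0.2, -1.4]
opening: 34.0
```

Call:
servo_tool --pt "0 0 0.05 0" --pt "0 0 0.1 0" --pt "0 0 0.1 0"

```text
time_s: 44.48
tcp_pos: [592.6, -40.5, 48.8]
eef_rot: [0.0, 0.742, 0.671, 0.002]
contact_force: [-1.9, -0.4, 5.3]
opening: 34.3
```

Call:
servo_tool --pt "0 0 0.05 0" --pt "0 0 0.05 0"

```text
time_s: 44.72
tcp_pos: [592.6, -40.5, 48.8]
eef_rot: [0.0, 0.742, 0.671, 0.002]
contact_force: [-1.5, -0.1, 5.3]
opening: 34.3
```

```bash
python3 lean.py bottle_yellow side; python3 v.py y2 bottle_yellow; python3 go.py
```

```text
0.71 498 [[573.8 -57.8  10.8]
 [587.4 -51.6  59.7]
 [607.9 -32.7 105.8]]
10 54 [582.2 -52.4  15. ] [573.7 -57.4 624.3 -19.4]
20 52 [583.1 -53.4  26.1] [573.6 -58.  601.1 -34.6]
30 52 [584.3 -53.   35.4] [574.2 -57.3 604.9 -40.3]
40 41 [587.  -53.1  45.6] [576.3 -57.7 604.3 -45.5]
50 45 [586.  -52.8  54.7] [576.6 -56.2 608.  -46.1]
60 40 [588.1 -53.3  64.3] [577.7 -56.8 602.8 -45.5]
70 58 [588.  -52.3  76.2] [577.5 -57.2 606.7 -44.3]
80 39 [588.4 -50.6  85. ] [578.2 -54.2 601.5 -44.2]
90 37 [588.1 -51.3  94.8] [578.7 -54.4 602.5 -44.2]
100 68 [593.2 -44.9 104.1] [582.3 -53.6 602.7 -32.2]
bottle_yellow [{'at': [589.5, -39.6, 11.2], 'p': 0.98}]
t 44.92 tcp [592.6 -40.6  48.8] yang -5.7 open 34.1 F [-2.  -0.3  5.2] tilt [ 0.003  0.004 -1.   ] q [-0.19  0.56  1.7   0.    0.88 -0.09]
```

View pics/y2.png

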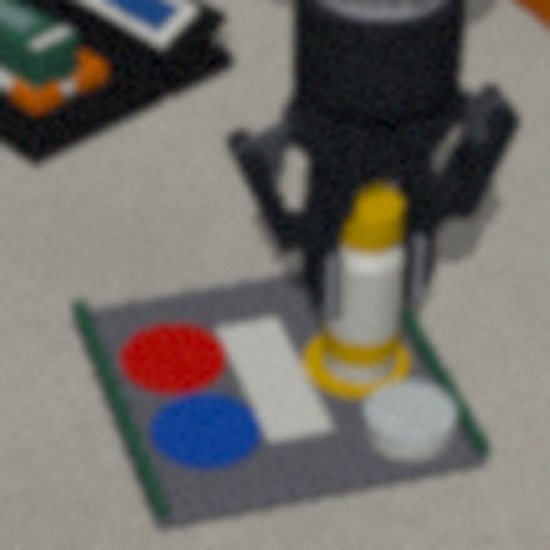

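The base is on the disc at about (591.5, -37.5). Release.

Call:
servo_tool --pt "0 0 0 0" --pt "0 0 0 0" --pt "0 0 0 0" --pt "0 0 0 0" --claw 0.3

```text
time_s: 45.42
tcp_pos: [592.6, -40.5, 48.6]
eef_rot: [0.0, 0.742, 0.671, 0.002]
contact_force: [0.3, 1.2, -0.2]
opening: 59.5
```

```bash
python3 lean.py bottle_yellow side; python3 v.py y3 bottle_yellow
```

```text
0.93 512 [[572.7 -57.8  13.6]
 [584.4 -51.2  63.5]
 [603.1 -33.9 105.5]]
10 37 [581.5 -53.   15.7] [573.8 -57.1 599.8 -39.4]
20 47 [582.7 -52.8  24.4] [572.9 -57.9 601.4 -37.8]
30 54 [583.9 -53.5  35. ] [573.5 -58.4 601.2 -37.6]
40 51 [584.4 -52.3  45.3] [572.8 -57.7 603.5 -44. ]
50 50 [584.  -52.4  55.6] [572.7 -56.6 601.3 -41.1]
60 48 [583.6 -53.   64.4] [573.8 -56.2 602.1 -38.7]
70 64 [583.7 -50.8  75.7] [573.5 -56.9 601.7 -36.7]
80 45 [582.9 -49.9  85.6] [575.1 -55.7 600.4 -38.9]
90 43 [583.9 -51.1  95.4] [575.6 -53.7 596.2 -40.3]
100 72 [589.6 -44.4 103.6] [578.8 -53.4 601.6 -32.9]
bottle_yellow [{'at': [589.8, -37.9, 11.6], 'p': 0.93}]
```

View pics/y3.png

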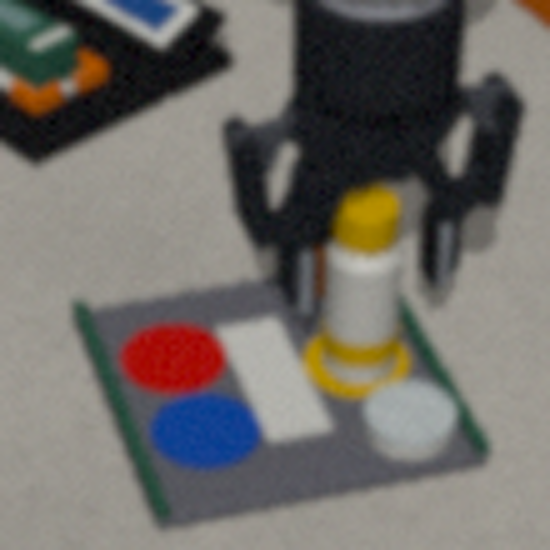

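Upright and centred on the yellow disc. Blue is next, and I'll grip slightly lower this time.

Call:
servo_tool --pt "0 0 -2 0" --pt "0 0 -5 0" --pt "0 0 -9 0" --pt "0 0 -12 0" --pt "0 0 -12.5 0" --pt "0 0 -12.5 0"

```text
time_s: 46.38
tcp_pos: [591.8, -40.8, 173.3]
eef_rot: [0.0, 0.742, 0.671, 0.002]
contact_force: [-0.2, -0.2, 0.0]
opening: 59.7
```

```bash
python3 go.py 492.3,-295.5,172,-6 492.3,-295.5,60,-6
```

```text
t 46.38 tcp [591.8 -40.8 173.3] yang -5.7 open 59.7 F [-0.2 -0.2  0. ] tilt [ 0.003  0.003 -1.   ] q [-0.19  0.4   1.6   0.    1.14 -0.09]
492.3,-295.5,172,-6 -> [-26.34  -7.36   0.04] 0.005
492.3,-295.5,60,-6 -> [-26.37  -7.4   11.24] 0.005
```

Call:
servo_tool --pt "-4 -1.1 0 0" --pt "-9 -2.5 0 0" --pt "-15 -4.2 0 0" --pt "-20 -5.6 0 0" --pt "-24 -6.7 0 0" --pt "-26.3 -7.4 0 0" --pt "-26.3 -7.4 0 0" --pt "-26.3 -7.4 4 0" --pt "-26.3 -7.4 8 0" --pt "-26.3 -7.4 10.5 0" --pt "-26.3 -7.4 11.2 0" --pt "-26.3 -7.4 11.2 0"

```text
time_s: 47.88
tcp_pos: [492.4, -294.0, 60.0]
eef_rot: [-0.0, 0.741, 0.671, 0.002]
contact_force: [-0.3, -0.6, 0.8]
opening: 60.0
```

```bash
python3 go.py 492.3,-295.5,37,-6
```

```text
t 47.88 tcp [ 492.4 -294.    60. ] yang -5.7 open 60.0 F [-0.3 -0.6  0.8] tilt [ 0.003  0.002 -1.   ] q [-0.66  0.52  1.74  0.01  0.88 -0.57]
492.3,-295.5,37,-6 -> [-0.16  0.    2.3 ] 0.005
```

Call:
servo_tool --pt "-0.1 0 1 0" --pt "-0.15 0 1.8 0" --pt "-0.15 0 2.3 0" --pt "-0.15 0 2.3 0" --pt "-0.15 0 2.3 0"

```text
time_s: 48.5
tcp_pos: [492.4, -295.5, 37.1]
eef_rot: [-0.0, 0.741, 0.671, 0.002]
contact_force: [0.9, 0.2, -0.4]
opening: 59.5
```

Call:
servo_tool --pt "0 0 0 0" --pt "0 0 0 0" --pt "0 0 0 0" --pt "0 0 0 0" --pt "0 0 0 0" --pt "0 0 0 0" --claw 1

```text
time_s: 49.25
tcp_pos: [492.4, -295.6, 37.7]
eef_rot: [-0.0, 0.741, 0.671, 0.002]
contact_force: [-1.8, 0.1, 5.6]
opening: 34.7
```

Call:
servo_tool --pt "0 0 -0.5 0" --pt "0 0 -2 0" --pt "0 0 -5 0" --pt "0 0 -9 0" --pt "0 0 -12 0" --pt "0 0 -13 0" --pt "0 0 -13 0"

```text
time_s: 50.12
tcp_pos: [492.2, -296.1, 168.2]
eef_rot: [0.001, 0.741, 0.671, 0.002]
contact_force: [0.4, 0.0, -2.7]
opening: 34.2
```

```bash
python3 go.py 503.5,-56.5,168,-6  503.5,-56.5,50,-6; python3 lean.py bottle_blue side
```

```text
t 50.12 tcp [ 492.2 -296.1  168.2] yang -5.7 open 34.2 F [ 0.4  0.  -2.7] tilt [ 0.002  0.004 -1.   ] q [-0.66  0.39  1.64  0.    1.11 -0.57]
503.5,-56.5,168,-6 -> [23.95 -1.25  0.07] 0.005
503.5,-56.5,50,-6 -> [23.93 -1.29 11.87] 0.005
0.58 809 [[ 473.5 -314.9  136.8]
 [ 486.7 -309.8  187.6]
 [ 505.6 -294.1  229.7]]
130 34 [ 481.6 -309.8  137.4] [ 474.1 -314.3  495.6 -295.9]
```

Call:
servo_tool --pt "3 -0.1 0 0" --pt "8 -0.4 0 0" --pt "14 -0.7 0 0" --pt "19 -1 0 0" --pt "22.5 -1.2 0 0" --pt "24 -1.3 0 0" --pt "24 -1.3 0 0" --pt "24 -1.3 4 0" --pt "24 -1.3 8 0" --pt "24 -1.3 10.5 0" --pt "24 -1.3 11.3 0" --pt "24 -1.3 11.3 0"

```text
time_s: 51.72
tcp_pos: [502.3, -55.7, 54.4]
eef_rot: [-0.001, 0.742, 0.671, 0.002]
contact_force: [-0.2, 0.6, -1.1]
opening: 34.5
```

```bash
python3 go.py 503.3,-56.8,44,-6; python3 lean.py bottle_blue side;python3 v.py b1 bottle_blue disc_blue
```

```text
t 51.73 tcp [502.3 -55.7  54.4] yang -5.7 open 34.5 F [-0.2  0.6 -1.1] tilt [ 0.004  0.    -1.   ] q [-0.25  0.46  1.89  0.01  0.79 -0.15]
503.3,-56.8,44,-6 -> [-0.1   0.11  1.04] 0.004
0.63 531 [[484.1 -75.5  22.8]
 [497.3 -69.5  73.6]
 [514.5 -52.8 116. ]]
10 6 [492.8 -66.5  19. ] [486.1 -71.3 500.2 -60. ]
20 41 [495.3 -71.   25.9] [484.4 -75.1 511.2 -59.3]
30 48 [495.  -70.8  34.9] [484.  -74.9 514.  -52.4]
40 60 [495.  -70.1  44.6] [484.3 -75.9 512.7 -57.9]
50 47 [495.8 -70.9  55.6] [485.  -74.5 514.1 -61.6]
60 47 [496.4 -70.2  65.2] [485.6 -74.3 513.3 -62.6]
70 47 [498.6 -71.2  75. ] [485.9 -74.9 513.8 -62.6]
80 58 [497.4 -70.9  85.9] [486.1 -74.1 514.7 -62. ]
90 51 [495.5 -68.8  93.7] [487.5 -72.4 511.3 -58.1]
100 45 [496.8 -69.1 104.6] [485.3 -72.1 510.7 -63.5]
110 76 [503.  -63.6 114.3] [490.2 -71.3 513.3 -51.7]
bottle_blue [{'at': [500.2, -51.8, 19.4], 'p': 0.74}]
disc_blue [{'at': [504.8, -55.7, 5.0], 'p': 0.59}]
```

View pics/b1.png

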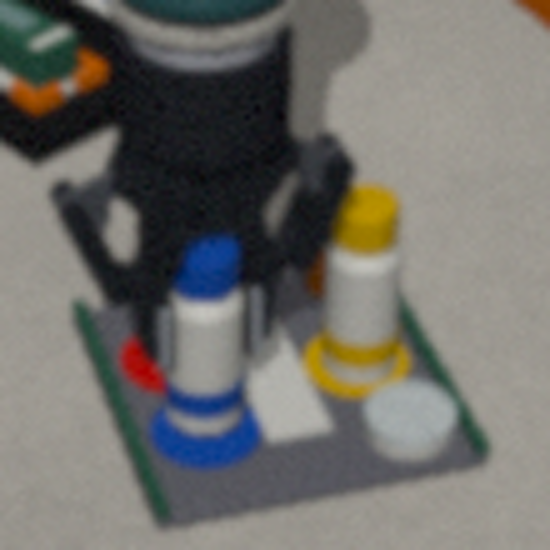

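Call:
servo_tool --pt "-0.1 0 0.4 0" --pt "-0.1 0 0.7 0" --pt "-0.1 0 0.85 0" --pt "-0.1 0 0.95 0" --pt "-0.1 0 1.05 0" --pt "-0.1 0 1.05 0"

```text
time_s: 52.72
tcp_pos: [503.0, -56.1, 44.9]
eef_rot: [-0.0, 0.741, 0.671, 0.002]
contact_force: [-0.1, -0.3, -1.8]
opening: 34.7
```

Call:
servo_tool --pt "-0.05 -0.1 0.07 0" --pt "-0.05 -0.1 0.14 0" --pt "-0.05 -0.1 0.18 0" --pt "-0.05 -0.1 0.18 0"

```text
time_s: 53.22
tcp_pos: [501.8, -56.5, 43.6]
eef_rot: [-0.0, 0.741, 0.671, 0.002]
contact_force: [-2.1, 0.1, 5.7]
opening: 34.5
```

Call:
servo_tool --pt "0 0 0 0" --pt "0 0 0 0" --pt "0 0 0 0" --pt "0 0 0 0" --claw 0.3

```text
time_s: 53.72
tcp_pos: [501.8, -56.5, 43.6]
eef_rot: [-0.0, 0.741, 0.671, 0.002]
contact_force: [0.3, 0.5, 0.1]
opening: 59.3
```

Call:
servo_tool --pt "0 0 -2 0" --pt "0 0 -5 0" --pt "0 0 -9 0" --pt "0 0 -12 0" --pt "0 0 -13 0" --pt "0 0 -13 0"

```text
time_s: 54.48
tcp_pos: [501.5, -57.0, 173.6]
eef_rot: [0.0, 0.741, 0.671, 0.002]
contact_force: [-0.3, 0.2, 0.7]
opening: 59.8
```

```bash
python3 go.py 502,-360,172,-6  502,-360,60,-6; python3 v.py b2 bottle_blue bottle_yellow
```

```text
t 54.48 tcp [501.5 -57.  173.6] yang -5.7 open 59.8 F [-0.3  0.2  0.7] tilt [ 0.004  0.003 -1.   ] q [-0.25  0.29  1.79  0.    1.07 -0.16]
502,-360,172,-6 -> [-30.15   3.05   0.05] 0.005
502,-360,60,-6 -> [-30.19   3.02  11.25] 0.005
bottle_blue [{'at': [499.8, -54.2, 9.6], 'p': 0.76}]
bottle_yellow [{'at': [588.3, -39.2, 10.3], 'p': 0.8}, {'at': [513.5, -2.0, 8.6], 'p': 0.68}]
```

View pics/b2.png

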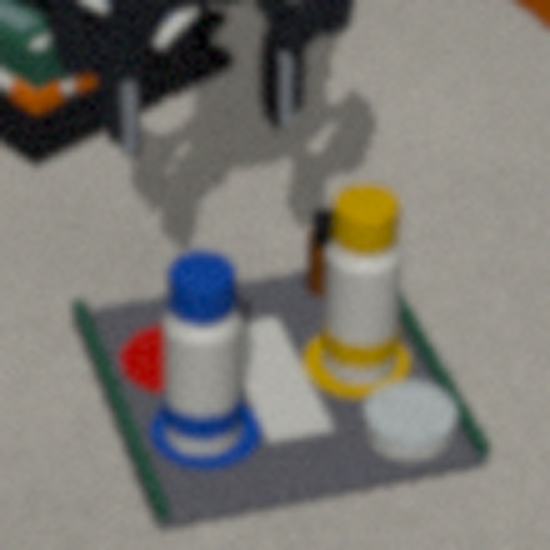

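Blue is upright and centred on its disc at (205,430), and the vial is intact. Red is next.

Call:
servo_tool --pt "-4 0.4 0 0" --pt "-9 0.9 0 0" --pt "-15 1.5 0 0" --pt "-21 2.1 0 0" --pt "-26 2.6 0 0" --pt "-29.5 3 0 0" --pt "-30.2 3 0 0" --pt "-30.2 3 0 0" --pt "-30.2 3 4 0" --pt "-30.2 3 8 0" --pt "-30.2 3 11 0" --pt "-30.2 3 11.2 0"

```text
time_s: 56.12
tcp_pos: [498.6, -356.3, 56.6]
eef_rot: [-0.005, 0.741, 0.672, 0.001]
contact_force: [0.1, 0.6, 0.8]
opening: 59.8
```

```bash
python3 go.py 502,-360,37,-6
```

```text
t 56.12 tcp [ 498.6 -356.3   56.6] yang -5.6 open 59.8 F [0.1 0.6 0.8] tilt [ 0.008 -0.005 -1.   ] q [-0.74  0.58  1.64  0.    0.94 -0.64]
502,-360,37,-6 -> [-0.35  0.39  1.95] 0.007
```

Call:
servo_tool --pt "-0.3 0.3 0.5 0" --pt "-0.35 0.4 1.3 0" --pt "-0.35 0.4 1.9 0" --pt "-0.35 0.4 2 0" --pt "-0.35 0.4 2 0"

```text
time_s: 56.75
tcp_pos: [502.2, -360.0, 36.6]
eef_rot: [-0.005, 0.741, 0.672, 0.001]
contact_force: [0.2, 0.1, 0.6]
opening: 59.8
```

Call:
servo_tool --pt "0 0 0 0" --pt "0 0 0 0" --pt "0 0 0 0" --pt "0 0 0 0" --pt "0 0 0 0" --pt "0 0 0 0" --claw 1

```text
time_s: 57.5
tcp_pos: [502.2, -360.3, 37.1]
eef_rot: [-0.004, 0.741, 0.672, 0.001]
contact_force: [-1.3, 0.2, 5.5]
opening: 34.4
```

Call:
servo_tool --pt "0 0 -0.5 0" --pt "0 0 -2 0" --pt "0 0 -5 0" --pt "0 0 -9 0" --pt "0 0 -13 0" --pt "0 0 -15 0" --pt "0 0 -15 0"

```text
time_s: 58.38
tcp_pos: [503.9, -362.4, 189.8]
eef_rot: [-0.002, 0.741, 0.672, 0.002]
contact_force: [0.7, -0.4, -1.4]
opening: 34.4
```

```bash
python3 go.py 510,-1,187,-6  510,-1,56,-6
```

```text
t 58.38 tcp [ 503.9 -362.4  189.8] yang -5.6 open 34.4 F [ 0.7 -0.4 -1.4] tilt [ 0.005 -0.001 -1.   ] q [-0.74  0.43  1.51  0.    1.21 -0.64]
510,-1,187,-6 -> [36.03 -2.93  0.46] 0.007
510,-1,56,-6 -> [35.96 -2.92 13.56] 0.007
```

Call:
servo_tool --pt "3 -0.2 0 0" --pt "8 -0.6 0 0" --pt "14 -1.1 0 0" --pt "20 -1.6 0 0" --pt "26 -2.1 0 0" --pt "31 -2.5 0 0" --pt "34.5 -2.8 0 0" --pt "36 -2.9 0 0" --pt "36 -2.9 0 0" --pt "36 -2.9 4 0" --pt "36 -2.9 8 0" --pt "36 -2.9 10.5 0"

```text
time_s: 59.88
tcp_pos: [509.4, -2.4, 84.6]
eef_rot: [-0.002, 0.741, 0.671, 0.001]
contact_force: [-0.5, -0.5, -1.5]
opening: 34.5
```

Call:
servo_tool --pt "0 0 1 0" --pt "0 0 1.5 0" --pt "0 0 1.5 0"

```text
time_s: 60.25
tcp_pos: [509.9, -2.8, 70.0]
eef_rot: [-0.002, 0.742, 0.671, 0.001]
contact_force: [0.3, 0.3, -0.3]
opening: 34.3
```

```bash
python3 go.py 510,-1,44,-6; python3 lean.py bottle_red side;python3 v.py r1 bottle_red disc_red
```

```text
t 60.25 tcp [509.9  -2.8  70. ] yang -5.7 open 34.3 F [ 0.3  0.3 -0.3] tilt [ 0.004 -0.002 -1.   ] q [-0.14  0.44  1.87  0.01  0.83 -0.05]
510,-1,44,-6 -> [ 0.17 -0.    2.6 ] 0.005
0.9 330 [[492.1 -20.3  47.9]
 [503.9 -14.5 104.2]
 [522.7  -0.8 132.4]]
40 12 [493.2 -12.1  47. ] [491.7 -15.2 496.7  -7.6]
50 15 [494.2 -12.6  57. ] [491.8 -17.4 498.4  -7.6]
60 17 [495.1 -12.7  64.3] [492.2 -14.6 499.9  -6.9]
70 15 [495.7 -14.   75.1] [494.2 -16.8 499.1  -8. ]
80 34 [501.6 -16.6  86.5] [493.9 -19.8 520.  -10.3]
90 46 [505.5 -17.   96.1] [494.3 -20.7 520.7 -10.7]
100 62 [506.  -14.1 104.8] [495.2 -20.2 522.9  -5.1]
110 40 [506.5 -15.4 116.2] [496.1 -18.9 520.4  -7.3]
120 48 [506.8 -14.9 127. ] [497.2 -18.8 518.   -0.7]
130 39 [512.4  -9.4 131. ] [500.1 -16.5 521.4   0.2]
bottle_red [{'at': [507.2, -0.0, 35.1], 'p': 0.54}, {'at': [522.6, 276.7, 16.4], 'p': 0.37}]
disc_red [{'at': [513.0, 0.7, 8.1], 'p': 0.5}, {'at': [589.4, -41.0, 11.2], 'p': 0.48}]
```

View pics/r1.png

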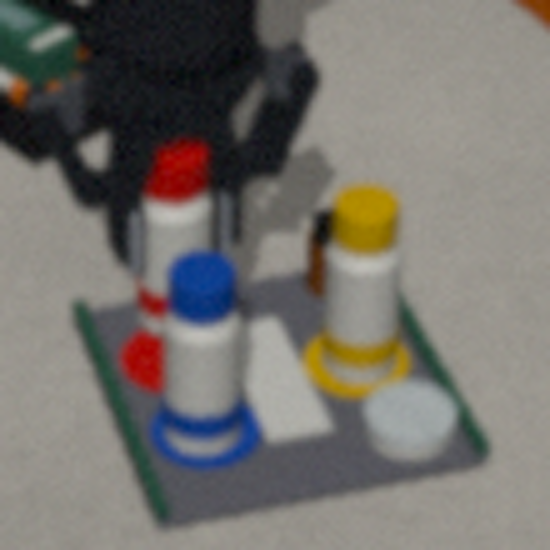

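Call:
servo_tool --pt "0.1 0 0.7 0" --pt "0.17 0 1.3 0" --pt "0.17 0 1.8 0" --pt "0.17 0 2.2 0" --pt "0.17 0 2.4 0" --pt "0.17 0 2.5 0" --pt "0.17 0 2.5 0"

```text
time_s: 61.38
tcp_pos: [510.2, -0.6, 45.4]
eef_rot: [-0.002, 0.741, 0.671, 0.001]
contact_force: [0.4, 0.1, -0.9]
opening: 34.6
```

Call:
servo_tool --pt "0 0 0.08 0" --pt "0 0 0.12 0" --pt "0 0 0.15 0" --pt "0 0 0.15 0"

```text
time_s: 61.88
tcp_pos: [510.1, -0.6, 43.9]
eef_rot: [-0.002, 0.741, 0.671, 0.001]
contact_force: [0.3, 0.7, -1.1]
opening: 34.6
```

Call:
servo_tool --pt "0 0 0.08 0" --pt "0 0 0.12 0" --pt "0 0 0.12 0"

```text
time_s: 62.25
tcp_pos: [510.2, -0.6, 43.1]
eef_rot: [-0.002, 0.741, 0.671, 0.001]
contact_force: [-2.1, 0.3, 4.3]
opening: 34.4
```

Call:
servo_tool --pt "0 0 0 0" --pt "0 0 0 0" --pt "0 0 0 0" --pt "0 0 0 0" --claw 0.3

```text
time_s: 62.75
tcp_pos: [510.2, -0.6, 43.0]
eef_rot: [-0.002, 0.741, 0.671, 0.001]
contact_force: [-0.2, 0.7, 0.8]
opening: 59.9
```

Call:
servo_tool --pt "0 0 -2 0" --pt "0 0 -5 0" --pt "0 0 -9 0" --pt "0 0 -13 0" --pt "0 0 -15 0" --pt "0 0 -15 0"

```text
time_s: 63.5
tcp_pos: [511.5, -1.4, 194.5]
eef_rot: [-0.0, 0.741, 0.671, 0.003]
contact_force: [-0.4, -0.6, 0.0]
opening: 59.6
```

Call:
servo_tool --pt "-4 0 0 0" --pt "-9 0 0 0" --pt "-15 0 0 0" --pt "-21 0 0 0" --pt "-26 0 0 0" --pt "-30 0 0 0" --pt "-30 0 0 0" --pt "-30 0 0 0"

```text
time_s: 64.5
tcp_pos: [481.0, -298.9, 191.8]
eef_rot: [-0.002, 0.741, 0.671, 0.003]
contact_force: [-0.9, 0.7, 0.2]
opening: 60.2
```

```bash
python3 m.py; python3 nest.py 5; python3 - <<'E'
from h import *
for n in("top","side"):
    s=snapshot(n)
    for t in("bottle_red","bottle_yellow","bottle_blue","vial","cartridge"): print(n,t,mark_of(t,n)[:1])
    cv2.imwrite(f"pics/z_{n}.png",s["color"])
a=cv2.imread("pics/z_top.png")[145:245,290:390];b=cv2.imread("pics/z_side.png")[160:260,290:390]
cv2.imwrite("pics/z.png",np.hstack([cv2.resize(a,(400,400)),cv2.resize(b,(400,400))]))
E
python3 go.py
```

```text
bench z 0.4203033928346384 tray floor 4.527255266620758
tray [(0.92, np.int64(4018))]
 z pct [ 1.6  2.8  3.7  4.8  6.   9.3 13.6]
 box [[527.8375299262847, -182.29010565707387], [557.046503267049, -396.40257003547885], [457.01418889724494, -402.63518024340584], [428.55204873868206, -192.26646772789937]] ctr [ 492.6 -293.4]  sides [216.1 100.2 212.3]
dock_nest [(0.66, np.int64(4073))]
 z pct [ 8.5 10.4 11.5 13.4 24.3 33.  36.7]
 box [[598.1489210711161, 395.5316002131022], [653.1220994181024, 242.00537116150312], [503.7811753690996, 186.81392978206964], [451.67774512774497, 337.08749048534594]] ctr [551.7 290.4]  sides [163.1 159.2 159.1]
cartridge [(0.79, np.int64(608)), (0.35, np.int64(353))]
 z pct [19.8 30.2 39.9 41.6 42.7 43.7 44.8]
 box [[525.1632203395465, 327.5647205266066], [558.0742111899485, 245.32654272283705], [524.8116684426727, 231.29018870255953], [492.303461622781, 313.14091813306277]] ctr [525.1 279.3]  sides [88.6 36.1 88.1]
tall 257 [342.4 169.3] [ 55.2  93.4 105.9] z [104.3 106.4]
  top ctr [591.8 -38.4 105. ] 177
tall 237 [325.  208.4] [ 55.1  57.7 127.8] z [104.
[... 277 characters left out ...]
283.1, 12.0])]
608 [525.6 277.7  41.5]
top bottle_red [{'at': [509.6, -4.1, 6.9], 'p': 0.59}]
top bottle_yellow [{'at': [592.8, -38.1, 12.4], 'p': 0.7}]
top bottle_blue [{'at': [501.5, -57.0, 13.8], 'p': 0.73}]
top vial [{'at': [599.7, 23.2, 13.5], 'p': 0.56}]
top cartridge [{'at': [523.3, 280.1, 11.7], 'p': 0.61}]
side bottle_red [{'at': [508.0, 3.5, 6.8], 'p': 0.55}]
side bottle_yellow [{'at': [522.7, 279.8, 11.8], 'p': 0.3}]
side bottle_blue [{'at': [502.4, -55.6, 8.0], 'p': 0.84}]
side vial []
side cartridge [{'at': [521.9, 279.6, 14.2], 'p': 0.87}]
t 65.7 tcp [ 481.8 -299.9  193.2] yang -5.7 open 59.7 F [ 1.1 -0.3 -0.2] tilt [ 0.004  0.003 -1.   ] q [-0.68  0.35  1.63  0.01  1.16 -0.58]
```

View pics/z.png

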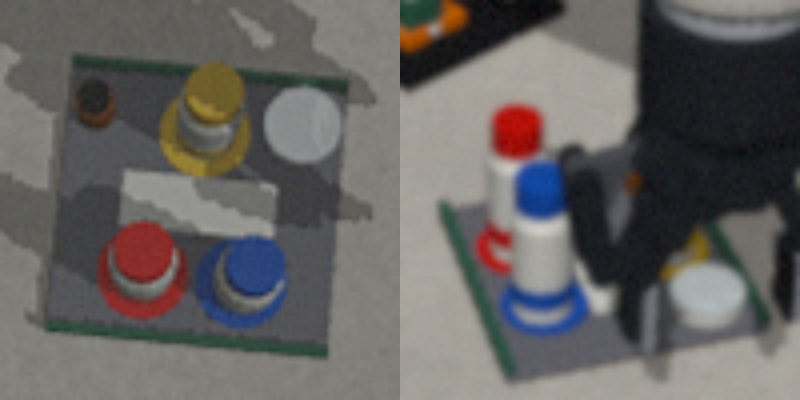

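View pics/nest5.png

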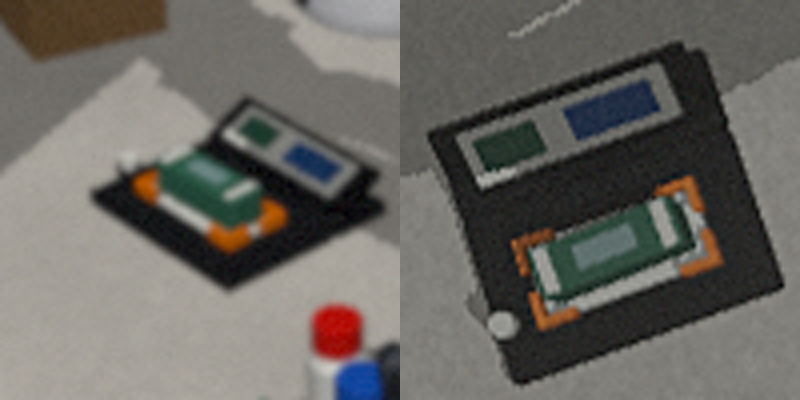

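All three bottles stand on their own discs, with cap centres within about 2 mm of the disc centres. The cartridge is between the stops and the vial hasn't moved.

```bash
python3 -c "
from rig import *
print(hand_in())"
```

```text
the job is handed in; nothing more can be done
None
```

The job is handed in. I moved red, blue and yellow into the tray, laid the cartridge in the dock nest, then put yellow, blue and red back on their discs, all in about 66 s of robot time. The hand-in gave no verdict.

**Last checks, mainly from the top camera:**

| Item | Measured (x, y in mm) | Target (x, y in mm) | Result |
|---|---|---|---|
| Red bottle cap | (510.1, -0.1) | disc (510, -0.7) | about 1 mm off |
| Blue bottle cap | (501.8, -56.4) | disc (502.9, -57) | about 1 mm off |
| Yellow bottle cap | (591.8, -38.4) | disc (592, -38.3) | under 1 mm off |
| Cartridge | (525.5, 280.1) | nest (525, 282) | about 2 mm off, top at about 42 mm, so it lies flat on the nest floor; long side about 2° (0.03 rad) off |
| Vial | (599.7, 23.2) | start (600.2, 24.4) | about 1 mm, standing |

- **Bottle heights:** all three cap tops read about 105 mm, as at the start, so the bottles are upright. The robot was clear of everything.
- **Yellow bottle leaned in the grip:** it tilted about 0.1 rad on its way back to the rack. It righted itself on the disc when released.
- **Readings that disagreed:** at the end the side camera did not report the vial. It also placed the yellow bottle at the dock, with a low score of 0.3, because the gripper blocked its view. Its other positions differed from the top camera by up to about 8 mm.

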